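# Raise the sander spindle with its loose crank and fit the drum

### The job

Set up the bobbin sander: take the loose crank from the wooden block, seat it fully on the hidden hex down in the round well of the machine table, and wind the spindle up (clockwise seen from above) until its collar stands a few millimetres clear of the table top. Lift the crank off and park it in the block's hole again, with its arm flat on the block. Then thread the wide drum onto the spindle down to the collar and the steel clamp washer on top of it, and leave the narrow drum and everything else where it is.

Things in the scene. Friction and masses are not known exactly. Their poses are not given: they have to be found in the camera images.
- machine: The bobbin sander, fixed: grey cast box with a ground-metal table 260 mm (its x) by 380 mm (its y), table top 80 mm above the bench. Origin: centre of its underside on the bench, z up. Two round holes in the table: the crank well on its -y half, the spindle throat on its +y half, 187 mm apart.
- well (a point): Centre of the mouth of the crank well, level with the table top; axes as the machine's. A round hole 55 mm wide, 44 mm deep. The hex stands on its axis, out of sight from most sides.
- well_floor (a point): Centre of the well's floor. From here an upright male hex, 24 mm across flats, stands straight for 24 mm, then a round cone of 10 mm narrows from 24 to 12 mm wide; tip 10 mm below the mouth. Its angle at the start is unknown. It turns stiffly (0.2 N m) and stays where left; one clockwise turn (seen from above) raises the spindle 45 mm.
- throat (a point): Centre of the spindle throat, a round hole 61 mm wide, level with the table top; axes as the machine's.
- collar (a point): Centre of the upper face of the spindle's collar, a steel disc 50 mm across. It starts 21 to 36 mm below the table top, inside the throat; the lift's stop is 24 mm above the table top. From this face the spindle, 20 mm in diameter, stands 84 mm up, its last 6 mm a cone narrowing to 10 mm.
- crank: The loose crank, about 0.4 kg, 166 mm tall, parked upright. Origin: centre of the socket's underside; z up along the shaft, x along the arm to the handle. Hex socket 44 mm over its outer corners, 26.5 mm across inner flats (two of them square to x), 38 mm deep. Not aligned with the hex (within 13 degrees) it rests 20 mm below the well's mouth; fully seated, 44 mm.
- boss (a point): On the crank, 112 mm above its origin, axes as the crank's: centre of a square boss 26 x 26 mm, sides along x and y, 42 mm tall, on the socket's axis, standing on the arm; good to grip. The arm below it is a bar 20 mm wide, 16 mm high, to x = 106 mm with a round counterweight 36 mm wide at x = -40 mm, its underside 75 mm above the crank's origin. The shaft under it is 32 mm thick.
- handle (a point): On the crank, 92 mm along x from the socket's axis and 128 mm above the crank's origin: a point on the axis of the upright round handle, 28 mm thick, which reaches from 35 mm below to 37 mm above this point and spins freely on its pin.
- block_hole (a point): Centre of the mouth of the crank's parking hole in the flat top of the fixed wooden block, 85 mm above the bench. Hole 59 mm wide, right through. x runs along the block, which ends 55 mm from here in -x and 115 mm in +x; it is 72 mm wide. The parked crank's arm lies flat on the top, roughly along x, the crank's origin 75 mm below this point.
- drum: The wide sanding drum: 60 mm across, 60 mm tall, upright, brown grit outside, round bore 24 mm right through. Origin: centre of its underside; z along its axis, up.
- washer: The clamp washer: a plain steel ring 46 mm across, 18 mm thick, bore 24 mm, lying flat. Origin: centre of its underside; z up.
- drum_small: The narrow sanding drum, not wanted now: 42 mm across, 60 mm tall, else like the wide one. Origin: centre of its underside. Leave it.
- glue_can: Bystander: closed metal can, 72 mm across, 100 mm tall. Origin: centre of its underside.
- brush: Bystander: brush 190 mm long lying on the bench. Origin: on its underside, x along it.
- spanner: Bystander: spanner 190 mm long lying on the bench. Origin: on its underside, x along it.
- sand_block: Bystander: cork sanding block 70 x 110 x 34 mm. Origin: centre of its underside.
There are look-alikes about, which are no part of the job. Of the things that look like the washer, take the one that is farthest to the robot's right at the start.

How it is judged:
On the way, in this order (a step that is already met when the one before it is completed fails the run):
1. the crank's socket is fully down on the hex in the well (z of crank in the frame of well below -0.04 m and horizontal distance between crank and well below 0.006 m), for 0.2 s.
2. with the crank on the hex, the spindle is wound up until its collar stands 1 to 15 mm above the table top (all of step 1 and z of collar in the frame of throat between 0.001 and 0.015 m), for 0.2 s.
3. the crank is parked in the block's hole, arm flat on the block (z of collar in the frame of throat between 0.001 and 0.015 m and horizontal distance between crank and block_hole below 0.012 m and z of crank in the frame of block_hole below -0.07 m and angle between crank's own z axis and vertical below 0.08 rad), for 0.2 s.
4. the wide drum is on the spindle, down on the collar (z of collar in the frame of throat between 0.001 and 0.015 m and horizontal distance between drum and collar below 0.005 m and z of drum in the frame of collar below 0.003 m and angle between drum's own z axis and vertical below 0.06 rad), for 0.2 s.
At the end, for the whole second after the job is handed in: Collar 1 to 15 mm above the table top; crank upright in the block's hole (within 12 mm of its axis, underside 70 mm or more below the block's top); wide drum on the spindle, down on the collar (3 mm); washer on the spindle, flat on the drum (4 mm); all at rest (all of step 4 and horizontal distance between crank and block_hole below 0.012 m and z of crank in the frame of block_hole below -0.07 m and angle between crank's own z axis and vertical below 0.08 rad and horizontal distance between washer and collar below 0.005 m and z of washer in the frame of collar between 0.056 and 0.064 m and angle between washer's own z axis and vertical below 0.06 rad and linear speed of each of crank, drum, washer below 0.02 m/s); the robot touches nothing.
It fails at once if the narrow drum is moved by more than 30 mm (distance of drum_small from where it was at the start of the episode above 0.03 m).
It fails at once if another thing on the bench is moved by more than 30 mm (distance of any of glue_can, brush, spanner, sand_block from where it was at the start of the episode above 0.03 m).
It also fails if it takes over 72 s, if anything falls off the work surface, if the arm or the gripper's body presses on something with over 40 N, if the wrist force passes 120 N, or if a joint passes its speed limit or range.

### The arm

A 6-joint arm with a two-finger parallel gripper is mounted at the origin on the work surface. World frame = base frame: x ahead of the robot, y to its left, z up, the work surface at z = 0. Lengths are in m, angles in rad, forces in N, time in s.
With the tool pointing down it reaches from about 0.3 to 0.875 m from the base axis. Payload 6.4 kg.
Tool frame: the origin (TCP) lies between the finger pads; the fingertips stand 19 mm ahead of it and the grasp point (between the pads) is the TCP; z points along the fingers, y is the direction in which the jaws open and shut (so a half turn about z gives the same grasp; the last joint's range is limited). The gripper opens to 85 mm and grips with 20 to 120 N. Pads are 22 mm wide; open, the fingers measure 114 mm over their backs; the gripper's body (76 mm by 85 mm) begins 54 mm behind the grasp point. The pads swing forward as they close: fully open they stand 13 mm farther back than shut.
Start: joints at [0.933, 0.181, 1.607, -0, 1.354, -0.206], TCP at [0.241, 0.522, 0.216] pointing down, gripper open.
Joint ranges: [-2.99, 2.99], [-0.89, 2.07], [0.3, 2.58], [-1.14, 4.28], [0, 2.63], [-3.12, 3.12]. Speed limits (rad/s): [2.57, 2.57, 3.01, 3.14, 3.14, 3.14].

### API

Orientations are given as a unit quaternion [w, x, y, z].
In Python, from bench import * gives the robot as it stands.
- The arm moves only by the tool apply_moves, never from a script. Its argument "moves" is a list that holds one entry, the list of rows, each a list of 7 numbers: the shift along the tool's x, y, z in cm, then the turn, a rotation vector about the tool's x, y, z in rad, then the opening, from 0 (shut) to 1 (fully open). A call has 1 to 8 rows; each row is the pose to reach, as a shift and turn from the pose commanded when the call began, along the tool's axes at that moment; what a row does not reach only later rows make up. A row lasts 1/10 s, in which the tool goes at most 50 mm and 8.59 degrees, less where a joint would pass 70% of its speed; a pose out of reach is approached as far as the arm can. A call with a gripper value outside its range is refused whole. The fingers move at their own pace and stop on an object; the grip force is fixed at half the most. Time passes only in rows, so rows that repeat a pose let the fingers close. It gives the time, the measured TCP pose, the force and the opening at its end, in the units of the state.
- get_obs(): the state, without advancing time (a new reading comes with each control period).
- camera(name): name is "side" or "top"; returns the picture (480x640x3 uint8, red, green, blue); there is no depth.
- get_calibration(name): a dict with "vertical_fov" (degrees; the focal length in pixels is half the picture's height over the tangent of half this angle, whatever the lens; pixels are square), "cx", "cy" (the principal point, pixels), "R" (3x3) and "t" (3): a world point X has camera coordinates R X + t. Camera axes: x right, y down, z forward; pixel columns grow to the right and rows downward; lengths in m; the calibration is good to about 2 mm. A picture is of the moment at which its call begins. get_calibration takes no time and is no camera call.
- hand_in(): hands the job in, once; it reports no verdict.
The state is a dict: "time_s": time; "q": joint angles; "dq": joint speeds; "joint_efforts": joint torques, N m; "eef_pos": TCP position; "eef_rot": TCP orientation; "wrist_force": force on the tool from outside, world axes, zero at the start; "torque": the same for the moment, N m; "opening": opening from 0.0 (shut) to 1.0 (fully open).
Only numpy, scipy, OpenCV 4.12 (cv2) and the standard library are available. Lean on these libraries where they do the work, as an engineer would, in place of code of your own. Each camera call takes 0.05 s, during which the arm holds its last target. There are 200 camera calls.

## Working session

There is one attempt and no reset: what is moved stays moved. The work goes in short steps, Python scripts to look and compute and a tool call to move; the robot and the scene stay as the last step left them, time stands still between calls to the robot, and variables do not carry over. Pictures are saved under pics/ and viewed, about 8 in all and at most 12, crops included, and the job is handed in when it is done.

Besides the shell and the picture viewer there is one more tool, called after "Call:" as a command line: name --argument value ..., lists and objects as JSON in quotes. apply_moves: Moves the arm, as the interface text tells. Its arguments: {"type":"object","properties":{"moves":{"type":"array","items":{"type":"array","items":{"type":"array","items":{"type":"number"}}}}},"required":["moves"]}

```bash
mkdir -p pics; ls; cat > h.py <<'E'
from bench import *
import numpy as np, cv2
from scipy.spatial.transform import Rotation as R
def fpx(c): return 240/np.tan(np.radians(c['vertical_fov'])/2)
def ray(name,u,v):
    c=get_calibration(name); f=fpx(c); Rm=np.array(c['R']); t=np.array(c['t'])
    return -Rm.T@t, Rm.T@np.array([(u-c['cx'])/f,(v-c['cy'])/f,1])
def atz(name,u,v,z):
    o,d=ray(name,u,v); return o+d*(z-o[2])/d[2]
def proj(name,X):
    c=get_calibration(name); p=np.array(c['R'])@np.array(X)+np.array(c['t']); f=fpx(c)
    return np.array([c['cx']+f*p[0]/p[2], c['cy']+f*p[1]/p[2]])
def snap(name,fn):
    im=camera(name); cv2.imwrite('pics/'+fn,im[:,:,::-1]); return im
def st():
    o=get_obs(); print(o['time_s'],np.round(o['eef_pos'],4),np.round(o['eef_rot'],4),np.round(o['wrist_force'],1),o['opening'],np.round(o['q'],3))
E
python3 - <<'E'
from h import *
for n in('top','side'):
    snap(n,n+'0.png'); c=get_calibration(n); print(n,c, ray(n,320,240))
st()
E
```

```text
pics
top {'vertical_fov': 52.90895333644753, 'cx': 313.905505876376, 'cy': 247.55837158660967, 'R': array([[-7.41462984e-04, -9.99985649e-01,  5.30580512e-03],
       [-9.81351579e-01, -2.92256591e-04, -1.92221207e-01],
       [ 1.92219999e-01, -5.34938515e-03, -9.81337279e-01]]), 't': array([0.05153876, 0.53427678, 1.24662008])} (array([0.28472627, 0.05836282, 1.32578063]), array([ 0.2075891 , -0.01798029, -0.97825799]))
side {'vertical_fov': 51.68883949711312, 'cx': 323.2302367374481, 'cy': 243.84505102611837, 'R': array([[-0.98492577, -0.17293857,  0.00367008],
       [-0.0898126 ,  0.49314054, -0.86530117],
       [ 0.14783408, -0.85258704, -0.50123889]]), 't': array([0.53659829, 0.1248784 , 1.14743125])} (array([0.37009569, 1.00950096, 0.68122523]), array([ 0.15495214, -0.85528646, -0.4945479 ]))
0.1 [0.2403 0.5218 0.2149] [-3.000e-04  2.142e-01  9.768e-01 -7.000e-04] [-0.6 -0.7  0.3] 0.9996253677544893 [ 0.933  0.182  1.608 -0.     1.354 -0.206]
```

View pics/top0.png

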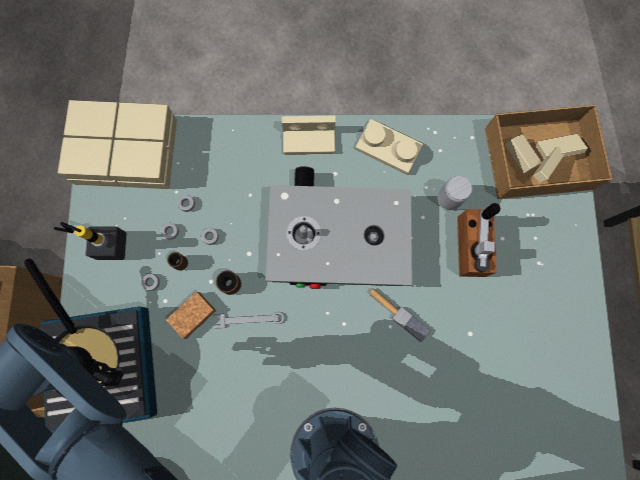

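View pics/side0.png

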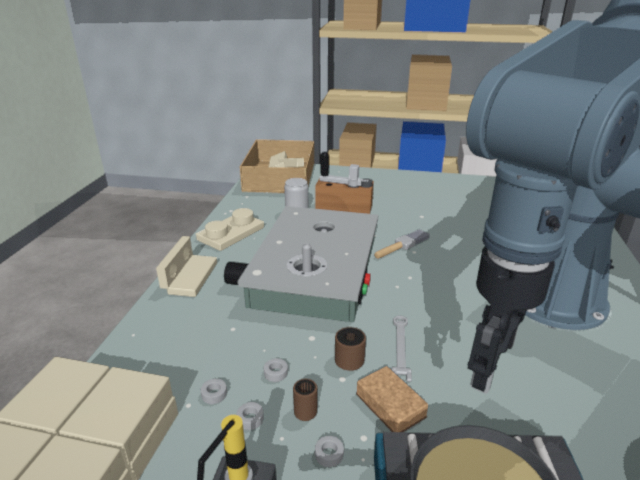

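Top view: the washer look-alikes are at (187,203), (170,231), (210,236) and (151,282). The one farthest to the robot's right is (210,236). The wide drum is at (228,281), not the narrow one at (177,260). The well is at (373,235), the throat at (303,233), and the crank is in the block at about (482,258). I'll check these in one close crop.

```bash
python3 - <<'E'
from h import *
t=cv2.imread('pics/top0.png'); s=cv2.imread('pics/side0.png')
def crop(im,u,v,w,h,k):
    c=cv2.resize(im[v:v+h,u:u+w],None,fx=k,fy=k,interpolation=cv2.INTER_CUBIC)
    for i in range(0,w,10):
        cv2.line(c,(i*k,0),(i*k,4 if i%50 else 10),(0,0,255),1)
        if i%20==0: cv2.putText(c,str(u+i),(i*k,18),0,.35,(0,0,255),1)
    for i in range(0,h,10):
        cv2.line(c,(0,i*k),(6,i*k),(0,0,255),1)
        if i%20==0: cv2.putText(c,str(v+i),(8,i*k+4),0,.35,(0,0,255),1)
    return c
a=crop(t,140,190,130,110,3)
b=crop(t,440,195,75,90,4)
m=crop(t,280,205,120,60,3)
c=crop(s,305,150,75,65,4)
d=crop(s,240,210,110,75,3)
can=np.zeros((600,800,3),np.uint8)
can[0:330,0:390]=a; can[0:360,395:695]=b; can[335:515,0:360]=m; can[365-25:600-0,395:695]=c[:260]
cv2.imwrite('pics/crop1.png',can)
e=crop(s,190,325,170,145,4); cv2.imwrite('pics/crop2.png',np.hstack([e])[:600])
can=np.zeros((600,800,3),np.uint8); can[0:435,0:510]=crop(s,190,325,170,145,3); can[375:600,470:800]=d
cv2.imwrite('pics/crop2.png',can)
E
```

```text
(no output)
```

View pics/crop1.png

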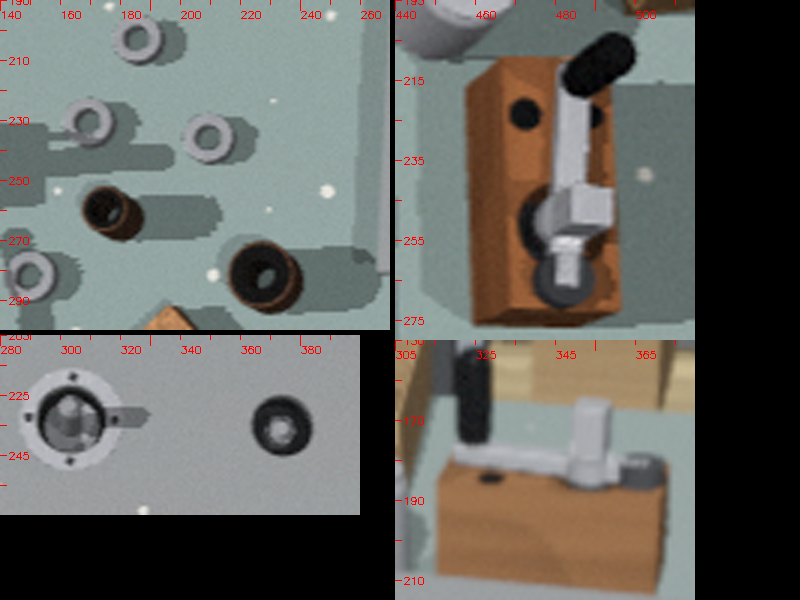

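View pics/crop2.png

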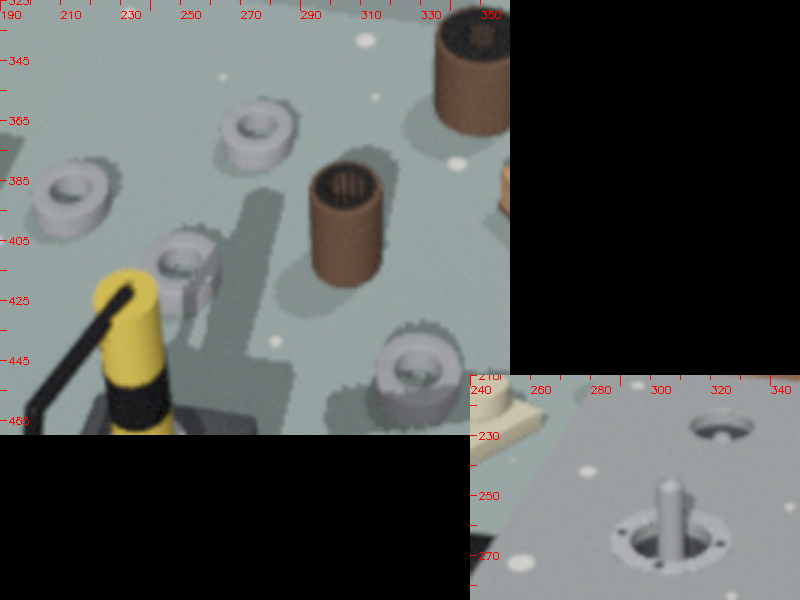

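```bash
python3 - <<'E'
from h import *
def tri(a,b):
    o1,d1=ray('top',*a); o2,d2=ray('side',*b); d1/=np.linalg.norm(d1); d2/=np.linalg.norm(d2)
    A=np.c_[d1,-d2]; s=np.linalg.lstsq(A,o2-o1,rcond=None)[0]; p,q=o1+s[0]*d1,o2+s[1]*d2
    return (p+q)/2, np.linalg.norm(p-q)
for n,a,b,z in [('washer',(209.7,236),(276,366),.018),('drum',(227.7,282),(349.3,336),.06),('well',(374,235.3),(324,227.3),.08),('throat',(303.7,233.3),(306.7,265.3),.08),('bosstop',(489,246.5),(354.2,165.5),.143)]:
    p,e=tri(a,b); print(n,'top',atz('top',*a,z)[:2].round(4),'side',atz('side',*b,z)[:2].round(4),'tri',p.round(4),round(e,4))
a=atz('top',440+(568.5-395)/4,195+185/4,.101);b=atz('top',440+(575.5-395)/4,195+92/4,.101);print('arm',a,b,np.degrees(np.arctan2(b[1]-a[1],b[0]-a[0])))
print('hole',atz('top',482.4,195+57,.085))
# block edges
for u,v in [(468,90),(474,325),(500,57),(622,310)]: print(atz('top',440+(u-395)/4,195+v/4,.085)[:2].round(3))
t=np.array([*atz('top',303.7,233.3,.08)[:2],0])
for d in (.02,.028,.036): print(d,proj('side',t+[0,0,.164-d]),proj('top',t+[0,0,.164-d]))
E
```

```text
washer top [0.5735 0.3401] side [0.5738 0.3466] tri [0.575  0.3413 0.0126] 0.0008
drum top [0.4401 0.2787] side [0.4445 0.2869] tri [0.4431 0.2798 0.0536] 0.0043
well top [ 0.5619 -0.1075] side [ 0.5601 -0.097 ] tri [ 0.5626 -0.1083  0.074 ] 0.0011
throat top [0.5672 0.0786] side [0.5674 0.0884] tri [0.5691 0.0787 0.0736] 0.0008
bosstop top [ 0.5192 -0.3867] side [ 0.5186 -0.3817] tri [ 0.5194 -0.3875  0.1408] 0.0005
arm [ 0.54147046 -0.38882022  0.101     ] [ 0.60380444 -0.39768543  0.101     ] -8.09439307885806
hole [ 0.51603078 -0.39013131  0.085     ]
[ 0.609 -0.332]
[ 0.452 -0.327]
[ 0.632 -0.355]
[ 0.462 -0.424]
0.02 [307.3038508  238.43429513] [303.3069086  227.67427711]
0.028 [307.34884128 241.58320496] [303.35825518 228.40912306]
0.036 [307.39350378 244.70915994] [303.40894609 229.13458549]
```

```bash
cat >> h.py <<'E'
def go(x,y,z,ty):
    """tool-frame shift (cm) and turn about tool z to reach world x,y,z with jaw axis yaw ty (deg)"""
    o=get_obs(); Q=o['eef_rot']; r=R.from_quat([Q[1],Q[2],Q[3],Q[0]]); M=r.as_matrix()
    yaw=np.degrees(np.arctan2(M[1,1],M[0,1])); s=M.T@(np.array([x,y,z])-o['eef_pos'])*100
    tz=np.radians((yaw-ty+180)%360-180)
    # desired upright orientation
    a=np.radians(ty); yv=np.array([np.cos(a),np.sin(a),0]); zv=np.array([0,0,-1.]); D=np.c_[np.cross(yv,zv),yv,zv]
    print('yaw',yaw.round(1),'shift',s.round(2),'turnz',tz.round(3),'rotvec',R.from_matrix(M.T@D).as_rotvec().round(3))
E
python3 - <<'E'
from h import *
go(.519,-.387,.25,82)
E
```

```text
yaw 65.3 shift [-63.34 -70.88  -3.42] turnz -0.292 rotvec [-0.001 -0.001 -0.292]
```

Call:
apply_moves --moves '[[[-63.3, -70.9, -3.4, 0, 0, -0.29, 1], [-63.3, -70.9, -3.4, 0, 0, -0.29, 1], [-63.3, -70.9, -3.4, 0, 0, -0.29, 1], [-63.3, -70.9, -3.4, 0, 0, -0.29, 1], [-63.3, -70.9, -3.4, 0, 0, -0.29, 1], [-63.3, -70.9, -3.4, 0, 0, -0.29, 1], [-63.3, -70.9, -3.4, 0, 0, -0.29, 1], [-63.3, -70.9, -3.4, 0, 0, -0.29, 1]]]'

```text
time_s: 0.9
eef_pos: [0.3567, 0.1414, 0.2299]
eef_rot: [0.0, 0.071, 0.998, 0.0]
wrist_force: [1.1, -0.1, 0.9]
opening: 1.0
```

```bash
python3 - <<'E'
from h import *
st();go(.519,-.387,.25,82)
E
```

```text
0.9 [0.3567 0.1414 0.2299] [2.000e-04 7.060e-02 9.975e-01 1.000e-04] [ 1.1 -0.1  0.9] 0.9999001715295257 [ 0.065 -0.298  2.032  0.     1.407 -1.364]
yaw 81.9 shift [-23.52 -50.02  -2.  ] turnz -0.002 rotvec [ 0.     0.    -0.002]
```

Call:
apply_moves --moves '[[[-23.5, -50, -2, 0, 0, 0, 1], [-23.5, -50, -2, 0, 0, 0, 1], [-23.5, -50, -2, 0, 0, 0, 1], [-23.5, -50, -2, 0, 0, 0, 1], [-23.5, -50, -2, 0, 0, 0, 1], [-23.5, -50, -2, 0, 0, 0, 1], [-23.5, -50, -2, 0, 0, 0, 1], [-23.5, -50, -2, 0, 0, 0, 1]]]'

```text
time_s: 1.7
eef_pos: [0.474, -0.241, 0.244]
eef_rot: [-0.0, 0.071, 0.997, 0.0]
wrist_force: [1.5, 0.4, 1.1]
opening: 0.997
```

```bash
python3 - <<'E'
from h import *
st();go(.519,-.387,.25,82);go(.519,-.387,.125,82)
E
```

```text
1.7 [ 0.474 -0.241  0.244] [-2.000e-04  7.110e-02  9.975e-01  2.000e-04] [1.5 0.4 1.1] 0.9973946201260154 [-0.694  0.06   1.682  0.     1.399 -2.122]
yaw 81.8 shift [ -6.53 -13.81  -0.61] turnz -0.003 rotvec [ 0.    -0.    -0.003]
yaw 81.8 shift [ -6.53 -13.81  11.89] turnz -0.003 rotvec [ 0.    -0.    -0.003]
```

Call:
apply_moves --moves '[[[-6.5, -13.8, -0.6, 0, 0, 0, 1], [-6.5, -13.8, -0.6, 0, 0, 0, 1], [-6.5, -13.8, -0.6, 0, 0, 0, 1], [-6.5, -13.8, -0.6, 0, 0, 0, 1], [-6.5, -13.8, 3, 0, 0, 0, 1], [-6.5, -13.8, 6, 0, 0, 0, 1], [-6.5, -13.8, 6, 0, 0, 0, 1]]]'

```text
time_s: 2.4
eef_pos: [0.5162, -0.3819, 0.1785]
eef_rot: [-0.004, 0.071, 0.997, 0.004]
wrist_force: [-0.3, 1.1, -1.0]
opening: 1.003
```

```bash
python3 - <<'E'
from h import *
st();go(.519,-.387,.125,82)
im=snap('top','t2.png'); cv2.imwrite('pics/t2c.png',cv2.resize(im[190:290,430:530,::-1],None,fx=6,fy=6,interpolation=cv2.INTER_CUBIC)); print(proj('top',[.519,-.387,.143]))
E
```

```text
2.4 [ 0.5162 -0.3819  0.1785] [-0.0039  0.0709  0.9975  0.0037] [-0.3  1.1 -1. ] 1.0031309668088548 [-0.822  0.367  1.453  0.     1.333 -2.25 ]
yaw 81.9 shift [-0.4  -0.5   5.34] turnz -0.002 rotvec [ 0.007 -0.008 -0.002]
[489.13279415 246.59253346]
```

View pics/t2c.png

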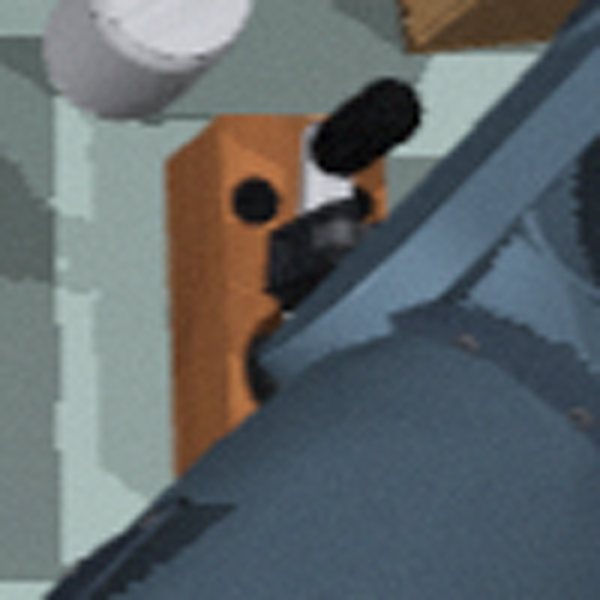

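Call:
apply_moves --moves '[[[0, 0, 3, 0, 0, 0, 1], [0, 0, 5, 0, 0, 0, 1], [0, 0, 5, 0, 0, 0, 1], [0, 0, 5, 0, 0, 0, 1]]]'

```text
time_s: 2.85
eef_pos: [0.5196, -0.3853, 0.1364]
eef_rot: [0.001, 0.071, 0.997, -0.001]
wrist_force: [-0.1, -0.4, 0.1]
opening: 1.002
```

```bash
python3 - <<'E'
from h import *
st();go(.519,-.387,.125,82)
E
```

```text
2.85 [ 0.5196 -0.3853  0.1364] [ 8.000e-04  7.070e-02  9.975e-01 -7.000e-04] [-0.1 -0.4  0.1] 1.0020584059244446 [-0.821  0.41   1.484  0.     1.246 -2.251]
yaw 81.9 shift [ 0.03 -0.18  1.14] turnz -0.002 rotvec [-0.001  0.002 -0.002]
```

Call:
apply_moves --moves '[[[0, -0.1, 1.1, 0, 0, 0, 1], [0, -0.1, 1.1, 0, 0, 0, 0], [0, -0.1, 1.1, 0, 0, 0, 0], [0, -0.1, 1.1, 0, 0, 0, 0], [0, -0.1, 1.1, 0, 0, 0, 0], [0, -0.1, 1.1, 0, 0, 0, 0], [0, -0.1, 1.1, 0, 0, 0, 0]]]'

```text
time_s: 3.55
eef_pos: [0.5189, -0.3858, 0.1242]
eef_rot: [0.0, 0.071, 0.997, -0.0]
wrist_force: [-1.9, 2.5, 4.4]
opening: 0.266
```

```bash
python3 - <<'E'
from h import *
st();go(.519,-.387,.25,82)
E
```

```text
3.55 [ 0.5189 -0.3858  0.1242] [ 3.000e-04  7.070e-02  9.975e-01 -2.000e-04] [-1.9  2.5  4.4] 0.26598296807871546 [-0.823  0.424  1.491  0.     1.226 -2.252]
yaw 81.9 shift [ -0.03  -0.12 -12.58] turnz -0.002 rotvec [-0.     0.001 -0.002]
```

Call:
apply_moves --moves '[[[0, 0, -2, 0, 0, 0, 0], [0, 0, -4, 0, 0, 0, 0], [0, 0, -6.5, 0, 0, 0, 0], [0, 0, -9.5, 0, 0, 0, 0], [0, 0, -9.5, 0, 0, 0, 0], [0, 0, -9.5, 0, 0, 0, 0]]]'

```text
time_s: 4.15
eef_pos: [0.5185, -0.3857, 0.2174]
eef_rot: [-0.0, 0.071, 0.997, 0.0]
wrist_force: [-0.7, 0.7, -4.8]
opening: 0.272
```

```bash
python3 - <<'E'
from h import *
st();go(.562,-.1075,.22,147)
im=snap('side','s3.png'); cv2.imwrite('pics/s3c.png',cv2.resize(im[100:250,260:440,::-1],None,fx=4,fy=4,interpolation=cv2.INTER_CUBIC))
E
```

```text
4.15 [ 0.5185 -0.3857  0.2174] [-2.000e-04  7.090e-02  9.975e-01  1.000e-04] [-0.7  0.7 -4.8] 0.2722021625906185 [-0.823  0.336  1.413 -0.     1.393 -2.252]
yaw 81.9 shift [-0.38 28.15 -0.26] turnz -1.137 rotvec [ 0.    -0.    -1.137]
```

View pics/s3c.png

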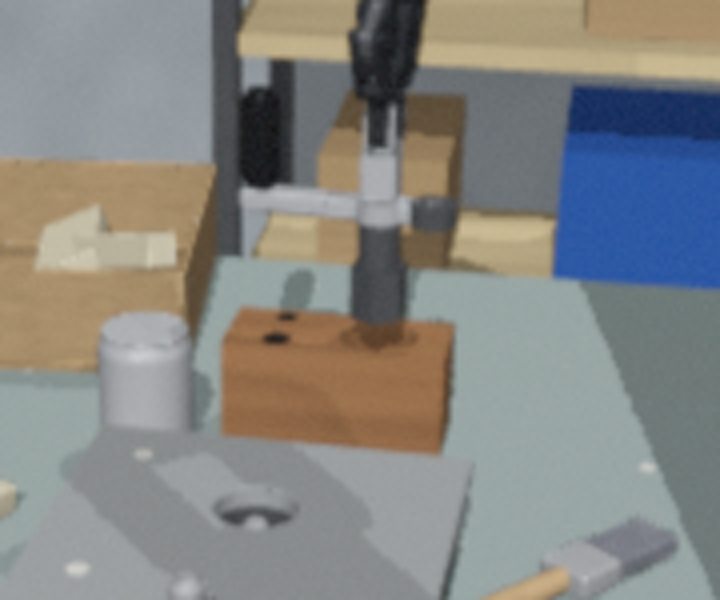

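Call:
apply_moves --moves '[[[-0.4, 28.1, -0.3, 0, 0, -1.13, 0], [-0.4, 28.1, -0.3, 0, 0, -1.13, 0], [-0.4, 28.1, -0.3, 0, 0, -1.13, 0], [-0.4, 28.1, -0.3, 0, 0, -1.13, 0], [-0.4, 28.1, -0.3, 0, 0, -1.13, 0], [-0.4, 28.1, -0.3, 0, 0, -1.13, 0], [-0.4, 28.1, -0.3, 0, 0, -1.13, 0], [-0.4, 28.1, -0.3, 0, 0, -1.13, 0]]]'

```text
time_s: 5.0
eef_pos: [0.561, -0.1061, 0.2185]
eef_rot: [-0.002, -0.478, 0.878, 0.002]
wrist_force: [-0.6, -0.4, -4.9]
opening: 0.27
```

Call:
apply_moves --moves '[[[0, 0, 0, 0, 0, 0, 0], [0, 0, 0, 0, 0, 0, 0]]]'

```text
time_s: 5.2
eef_pos: [0.5614, -0.1079, 0.2195]
eef_rot: [-0.001, -0.473, 0.881, 0.001]
wrist_force: [0.2, -0.4, -4.8]
opening: 0.268
```

```bash
python3 - <<'E'
from h import *
st();go(.562,-.1075,.18,147)
print('hole',atz('side',354.5,184.3,.085))
im=snap('side','s4.png'); a=cv2.resize(im[100:280,240:440,::-1],None,fx=3,fy=3,interpolation=cv2.INTER_CUBIC)
cv2.imwrite('pics/s4c.png',a)
E
```

```text
5.2 [ 0.5614 -0.1079  0.2195] [-0.001  -0.4731  0.881   0.0012] [ 0.2 -0.4 -4.8] 0.26806388623294747 [-0.397  0.172  1.609 -0.     1.363 -2.954]
yaw 146.5 shift [-0.07 -0.04  3.95] turnz -0.009 rotvec [ 0.003 -0.001 -0.009]
hole [ 0.51496856 -0.37626514  0.085     ]
```

View pics/s4c.png

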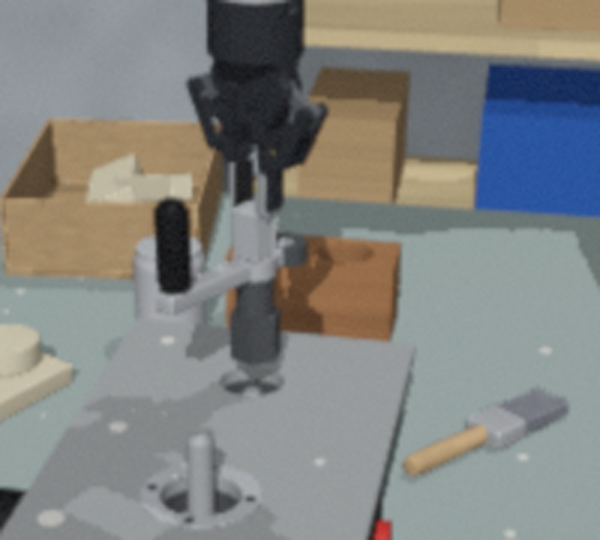

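```bash
python3 - <<'E'
from h import *
x,y=.5614,-.1079
print(proj('side',[x,y,.1053]),proj('side',[x,y,.08]),proj('side',[x+.01,y,.08]),proj('side',[x,y+.01,.08]), proj('side',[x,y,.1053+.123]))
c=get_calibration('side')
E
```

```text
[324.28684781 216.57851904] [324.24052057 225.30719044] [320.43802802 224.98190498] [323.57458271 227.10133932] [324.52593451 171.53138726]
```

Call:
apply_moves --moves '[[[-0.1, -0.1, 2, 0, 0, 0, 0], [-0.1, -0.1, 3.5, 0, 0, 0, 0], [-0.1, -0.1, 4.2, 0, 0, 0, 0], [-0.1, -0.1, 4.5, 0, 0, 0, 0], [-0.1, -0.1, 4.8, 0, 0, 0, 0], [-0.1, -0.1, 4.8, 0, 0, 0, 0]]]'

```text
time_s: 5.85
eef_pos: [0.5638, -0.108, 0.1735]
eef_rot: [0.0, -0.474, 0.88, -0.0]
wrist_force: [0.4, 0.7, -4.2]
opening: 0.268
```

```bash
python3 - <<'E'
from h import *
st();go(.562,-.1075,.15,147)
E
```

```text
5.85 [ 0.5638 -0.108   0.1735] [ 0.     -0.4741  0.8805 -0.    ] [ 0.4  0.7 -4.2] 0.26774784464607965 [-0.396  0.219  1.65  -0.     1.272 -2.955]
yaw 146.6 shift [0.06 0.18 2.35] turnz -0.007 rotvec [-0.     0.    -0.007]
```

Call:
apply_moves --moves '[[[0, 0.1, 0.3, 0, 0, 0, 0], [0, 0.1, 0.5, 0, 0, 0, 0], [0, 0.1, 0.7, 0, 0, 0, 0], [0, 0.1, 0.7, 0, 0, 0, 0]]]'

```text
time_s: 6.25
eef_pos: [0.5629, -0.1073, 0.1662]
eef_rot: [-0.0, -0.474, 0.88, 0.0]
wrist_force: [0.4, -0.2, -4.8]
opening: 0.269
```

Call:
apply_moves --moves '[[[0, 0, 0.5, 0, 0, 0, 0], [0, 0, 0.9, 0, 0, 0, 0], [0, 0, 1.3, 0, 0, 0, 0], [0, 0, 1.6, 0, 0, 0, 0], [0, 0, 1.7, 0, 0, 0, 0], [0, 0, 1.7, 0, 0, 0, 0]]]'

```text
time_s: 6.85
eef_pos: [0.5634, -0.1075, 0.1502]
eef_rot: [0.0, -0.474, 0.88, -0.0]
wrist_force: [-1.9, 1.4, 3.4]
opening: 0.269
```

```bash
python3 - <<'E'
from h import *
st();print(get_obs()['torque'])
E
```

```text
6.85 [ 0.5634 -0.1075  0.1502] [ 4.000e-04 -4.743e-01  8.804e-01 -4.000e-04] [-1.9  1.4  3.4] 0.26866407423209104 [-0.395  0.243  1.672  0.     1.226 -2.954]
[0.1754325  0.26685655 0.041348  ]
```

Call:
apply_moves --moves '[[[0, 0, 0, 0, 0, 1.2, 0], [0, 0, 0, 0, 0, 1.2, 0], [0, 0, 0, 0, 0, 1.2, 0], [0, 0, 0, 0, 0, 1.2, 0], [0, 0, 0, 0, 0, 1.2, 0], [0, 0, 0, 0, 0, 1.2, 0], [0, 0, 0, 0, 0, 1.2, 0], [0, 0, 0, 0, 0, 1.2, 0]]]'

```text
time_s: 7.65
eef_pos: [0.5628, -0.1069, 0.1503]
eef_rot: [-0.0, 0.108, 0.994, 0.0]
wrist_force: [-3.1, 3.0, 5.1]
opening: 0.272
```

```bash
python3 - <<'E'
from h import *
st();print(get_obs()['torque'])
E
```

```text
7.65 [ 0.5628 -0.1069  0.1503] [-2.000e-04  1.082e-01  9.941e-01  2.000e-04] [-3.1  3.   5.1] 0.2717644032802958 [-0.395  0.242  1.672  0.     1.227 -1.749]
[0.51313294 0.6813559  0.38647247]
```

Smooth, with a torque of about 0.3 N m. Continuing.

Call:
apply_moves --moves '[[[0, 0, 0, 0, 0, 1.2, 0], [0, 0, 0, 0, 0, 1.2, 0], [0, 0, 0, 0, 0, 1.2, 0], [0, 0, 0, 0, 0, 1.2, 0], [0, 0, 0, 0, 0, 1.2, 0], [0, 0, 0, 0, 0, 1.2, 0], [0, 0, 0, 0, 0, 1.2, 0], [0, 0, 0, 0, 0, 1.2, 0]]]'

```text
time_s: 8.45
eef_pos: [0.563, -0.1061, 0.1503]
eef_rot: [-0.0, 0.651, 0.759, 0.001]
wrist_force: [-3.2, 6.4, 5.9]
opening: 0.273
```

Call:
apply_moves --moves '[[[0, 0, 0, 0, 0, 1.2, 0], [0, 0, 0, 0, 0, 1.2, 0], [0, 0, 0, 0, 0, 1.2, 0], [0, 0, 0, 0, 0, 1.2, 0], [0, 0, 0, 0, 0, 1.2, 0], [0, 0, 0, 0, 0, 1.2, 0], [0, 0, 0, 0, 0, 1.2, 0], [0, 0, 0, 0, 0, 1.2, 0]]]'

```text
time_s: 9.25
eef_pos: [0.5636, -0.1058, 0.1503]
eef_rot: [-0.001, 0.966, 0.259, 0.001]
wrist_force: [0.5, 5.6, 4.2]
opening: 0.268
```

```bash
python3 - <<'E'
from h import *
st();print(get_obs()['torque'])
im=snap('side','s5.png'); a=im[210:300,260:360,::-1]; b=cv2.imread('pics/side0.png')[210:300,260:360]
cv2.imwrite('pics/s5c.png',cv2.resize(np.hstack([b,a]),None,fx=4,fy=4,interpolation=cv2.INTER_CUBIC))
# sharp tip measurement: axis column profile
for I in (b,a): print(I[20:60,44:50].mean((1,2)).astype(int))
E
```

```text
9.25 [ 0.5636 -0.1058  0.1503] [-8.000e-04  9.658e-01  2.594e-01  1.100e-03] [0.5 5.6 4.2] 0.26761338826834996 [-0.394  0.243  1.672  0.003  1.226  0.651]
[ 1.29577861 -0.01364072  0.37215435]
[157 157 158 157 157 157 158 158 158 157 158 158 158 158 156 166 176 178
 169 158 152 152 152 152 151 153 152 152 152 152 152 152 152 152 153 153
 152 152 152 153]
[134 135 135 137 146 152 162 171 168 158 150 147 148 147 148 148 148 148
 147 148 148 148 148 148 149 147 148 148 148 148 148 148 149 148 148 148
 148 148 148 144]
```

View pics/s5c.png

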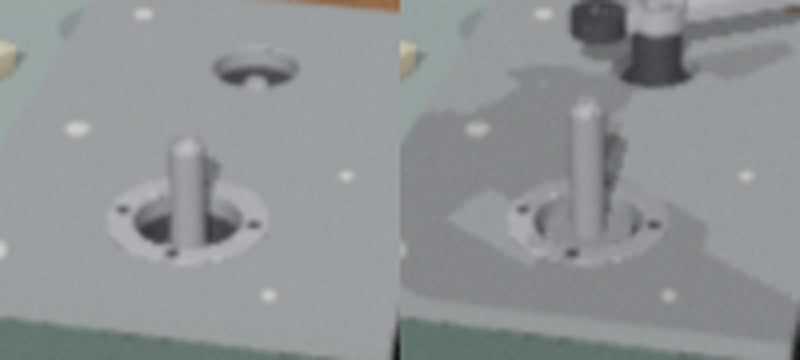

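Call:
apply_moves --moves '[[[0, 0, 0, 0, 0, 1.2, 0], [0, 0, 0, 0, 0, 1.2, 0], [0, 0, 0, 0, 0, 1.2, 0], [0, 0, 0, 0, 0, 1.2, 0], [0, 0, 0, 0, 0, 1.2, 0], [0, 0, 0, 0, 0, 1.2, 0], [0, 0, 0, 0, 0, 1.2, 0], [0, 0, 0, 0, 0, 1.2, 0]]]'

```text
time_s: 10.1
eef_pos: [0.5641, -0.1065, 0.1503]
eef_rot: [-0.001, 0.943, -0.331, 0.001]
wrist_force: [1.3, 2.4, 0.6]
opening: 0.27
```

Call:
apply_moves --moves '[[[0, 0, 0, 0, 0, 0.9, 0], [0, 0, 0, 0, 0, 0.9, 0], [0, 0, 0, 0, 0, 0.9, 0], [0, 0, 0, 0, 0, 0.9, 0], [0, 0, 0, 0, 0, 0.9, 0], [0, 0, 0, 0, 0, 0.9, 0], [0, 0, 0, 0, 0, 0.9, 0]]]'

```text
time_s: 10.8
eef_pos: [0.5639, -0.1074, 0.1502]
eef_rot: [0.001, -0.707, 0.707, -0.001]
wrist_force: [1.0, 0.6, 1.4]
opening: 0.268
```

```bash
python3 - <<'E'
from h import *
st();print(get_obs()['torque'])
im=snap('side','s6.png'); a=im[215:290,265:350,::-1]; b=cv2.imread('pics/side0.png')
cv2.imwrite('pics/s6c.png',cv2.resize(a,None,fx=8,fy=8,interpolation=cv2.INTER_CUBIC))
print(im[215:255,304:310].mean((1,2)).astype(int))
t=[.5672,.0786]
for h in (0,.004,.008,.012): print(h,proj('side',[*t,.08+h]),proj('side',[t[0],t[1]+.025,.08+h])[1],proj('side',[*t,.164+h])[1])
E
```

```text
10.8 [ 0.5639 -0.1074  0.1502] [ 7.000e-04 -7.069e-01  7.073e-01 -1.000e-03] [1.  0.6 1.4] 0.2680897075440295 [-3.950e-01  2.430e-01  1.672e+00  1.000e-03  1.224e+00  2.747e+00]
[ 0.09799707 -0.41872938 -0.09574273]
[154 153 154 154 154 154 154 155 154 154 154 154 154 153 154 165 172 172
 160 151 148 148 148 148 148 148 148 148 148 148 148 148 148 149 149 148
 148 148 148 149]
0 [307.64913231 263.00616834] 268.9153587291316 230.46880655377126
0.004 [307.62777577 261.51213588] 267.40316108374594 228.8561319274538
0.008 [307.60634278 260.01275513] 265.88544512209654 227.23745883723427
0.012 [307.58483292 258.50799733] 264.3621805827834 225.61275375315134
```

View pics/s6c.png

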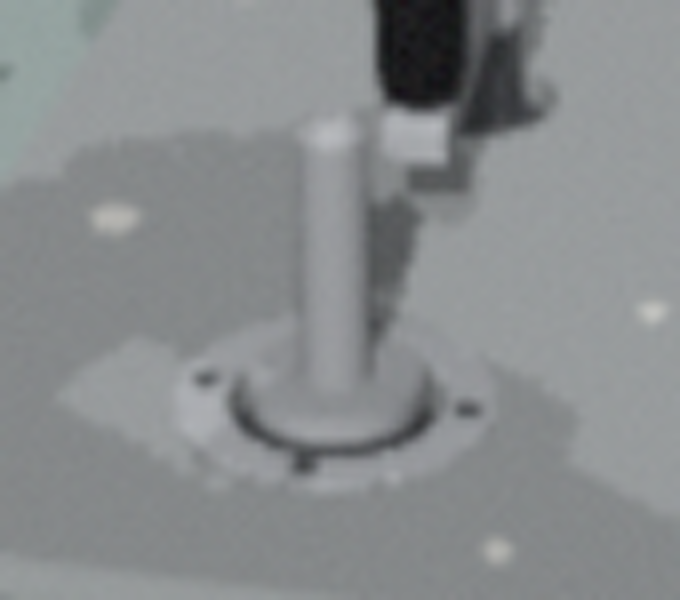

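Call:
apply_moves --moves '[[[0, 0, 0, 0, 0, 0.12, 0], [0, 0, 0, 0, 0, 0.25, 0], [0, 0, 0, 0, 0, 0.25, 0], [0, 0, 0, 0, 0, 0.25, 0], [0, 0, 0, 0, 0, 0.25, 0]]]'

```text
time_s: 11.35
eef_pos: [0.5635, -0.1076, 0.1501]
eef_rot: [0.0, -0.615, 0.788, -0.001]
wrist_force: [0.1, 1.0, 5.2]
opening: 0.272
```

```bash
python3 - <<'E'
from h import *
st();go(.563,-.1075,.245,90)
im=snap('side','s7.png'); print(im[215:255,304:310].mean((1,2)).astype(int)); 
print('axis profile through collar front', im[255:280,310:312].mean((1,2)).astype(int)); print(im[255:280,320:322].mean((1,2)).astype(int)); 
E
```

```text
11.35 [ 0.5635 -0.1076  0.1501] [ 4.000e-04 -6.151e-01  7.885e-01 -6.000e-04] [0.1 1.  5.2] 0.27227182863459204 [-0.396  0.243  1.672  0.     1.225  2.992]
yaw 165.9 shift [ 0.    0.03 -9.49] turnz 1.325 rotvec [-1.000e-03  1.000e-03  1.325e+00]
[ 27  28  27  28  25  28  27  27  29  29  31  65 122 149 163 171 174 164
 153 148 147 148 148 148 148 148 149 148 148 148 149 148 149 148 149 148
 148 148 149 148]
axis profile through collar front [100 104 108 113 118 119 126 133 138 140 141 147 149 147 117  72  93 136
 151 153 148 140 136 137 134]
[154 154 153 151 151 150 154 149 142 136 129 133 144 151 152 153 151 146
 139 135 136 135 136 135 136]
```

Call:
apply_moves --moves '[[[0, 0, 0, 0, 0, -0.1, 0], [0, 0, -2, 0, 0, -0.1, 0], [0, 0, -4.5, 0, 0, -0.1, 0], [0, 0, -6.8, 0, 0, -0.1, 0], [0, 0, -6.8, 0, 0, -0.7, 0], [0, 0, -6.8, 0, 0, -0.7, 0], [0, 0, -6.8, 0, 0, -0.7, 0], [0, 0, -6.8, 0, 0, -0.7, 0]]]'

```text
time_s: 12.2
eef_pos: [0.5614, -0.1069, 0.2153]
eef_rot: [0.001, 0.85, -0.528, -0.002]
wrist_force: [0.1, -0.3, -3.8]
opening: 0.269
```

```bash
python3 - <<'E'
from h import *
st();go(.519,-.386,.2175,82)
im=snap('side','s8.png'); print(im[215:255,304:310].mean((1,2)).astype(int)); 
print(im[255:280,310:312].mean((1,2)).astype(int)); print(im[255:280,299:301].mean((1,2)).astype(int)); 
E
```

```text
12.2 [ 0.5614 -0.1069  0.2153] [ 5.000e-04  8.495e-01 -5.275e-01 -2.200e-03] [ 0.1 -0.3 -3.8] 0.2688629120351247 [-0.396  0.177  1.613 -0.     1.357  2.287]
yaw -153.7 shift [23.14 16.17 -0.24] turnz 2.17 rotvec [ 5.00e-03 -2.00e-03  2.17e+00]
[153 154 154 153 153 153 153 147 139 135 135 137 143 151 162 170 173 164
 152 148 148 147 146 147 148 148 147 147 147 147 147 148 148 147 148 148
 148 148 148 147]
[100 103 107 113 114 116 125 133 137 138 141 145 150 147 116  74  91 135
 152 151 147 139 135 134 134]
[154 147 143 143 141 141 140 139 140 142 144 147 146 123  83  77 122 145
 149 148 139 134 135 133 133]
```

Call:
apply_moves --moves '[[[23.1, 16.2, -0.2, 0, 0, -1.2, 0], [23.1, 16.2, -0.2, 0, 0, -1.2, 0], [23.1, 16.2, -0.2, 0, 0, -1.2, 0], [23.1, 16.2, -0.2, 0, 0, -1.2, 0], [23.1, 16.2, -0.2, 0, 0, -1.2, 0], [23.1, 16.2, -0.2, 0, 0, -1.2, 0], [23.1, 16.2, -0.2, 0, 0, -1.2, 0], [23.1, 16.2, -0.2, 0, 0, -1.2, 0]]]'

```text
time_s: 13.05
eef_pos: [0.5158, -0.3868, 0.2169]
eef_rot: [-0.002, 1.0, 0.028, -0.001]
wrist_force: [-0.0, 1.6, -4.9]
opening: 0.275
```

Call:
apply_moves --moves '[[[0, 0, 0, 0, 0, -1.2, 0], [0, 0, 0, 0, 0, -1.2, 0], [0, 0, 0, 0, 0, -1.2, 0], [0, 0, 0, 0, 0, -1.2, 0], [0, 0, 0, 0, 0, -1.2, 0], [0, 0, 0, 0, 0, -1.2, 0], [0, 0, 0, 0, 0, -1.2, 0], [0, 0, 0, 0, 0, -1.2, 0]]]'

```text
time_s: 13.85
eef_pos: [0.5167, -0.385, 0.2173]
eef_rot: [-0.002, 0.809, 0.588, -0.0]
wrist_force: [-0.4, 0.2, -5.0]
opening: 0.267
```

Call:
apply_moves --moves '[[[0, 0, 0, 0, 0, -1.2, 0], [0, 0, 0, 0, 0, -1.2, 0], [0, 0, 0, 0, 0, -1.2, 0], [0, 0, 0, 0, 0, -1.2, 0], [0, 0, 0, 0, 0, -1.2, 0], [0, 0, 0, 0, 0, -1.2, 0], [0, 0, 0, 0, 0, -1.2, 0], [0, 0, 0, 0, 0, -1.2, 0]]]'

```text
time_s: 14.65
eef_pos: [0.5167, -0.385, 0.2173]
eef_rot: [-0.002, 0.335, 0.942, 0.001]
wrist_force: [0.3, 0.3, -3.8]
opening: 0.266
```

Call:
apply_moves --moves '[[[0, 0, 0, 0, 0, -0.5, 0], [0, 0, 0, 0, 0, -0.5, 0], [0, 0, 0, 0, 0, -0.5, 0], [0, 0, 0, 0, 0, -0.5, 0], [0, 0, 0, 0, 0, -0.5, 0], [0, 0, 0, 0, 0, -0.5, 0]]]'

```text
time_s: 15.25
eef_pos: [0.5171, -0.3853, 0.218]
eef_rot: [-0.001, 0.095, 0.995, 0.001]
wrist_force: [0.4, -0.7, -5.2]
opening: 0.271
```

```bash
python3 - <<'E'
from h import *
st();go(.518,-.386,.1245,82)
im=snap('side','s9.png');im=snap('top','t9.png')
d=im[200:260,280:400,::-1]
cv2.imwrite('pics/t9c.png',cv2.resize(d,None,fx=6,fy=6,interpolation=cv2.INTER_CUBIC))
E
```

```text
15.25 [ 0.5171 -0.3853  0.218 ] [-1.000e-03  9.520e-02  9.955e-01  8.000e-04] [ 0.4 -0.7 -5.2] 0.27106189607438935 [-0.824  0.334  1.414 -0.     1.396 -2.204]
yaw 79.1 shift [-0.13 -0.06  9.35] turnz -0.051 rotvec [ 0.001 -0.002 -0.051]
```

View pics/t9c.png

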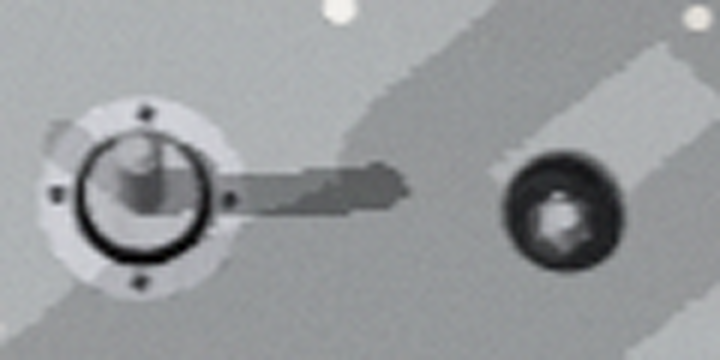

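Call:
apply_moves --moves '[[[-0.1, -0.1, 2, 0, 0, -0.05, 0], [-0.1, -0.1, 4.5, 0, 0, -0.05, 0], [-0.1, -0.1, 7, 0, 0, -0.05, 0], [-0.1, -0.1, 8.5, 0, 0, -0.05, 0], [-0.1, -0.1, 9.2, 0, 0, -0.05, 0], [-0.1, -0.1, 9.4, 0, 0, -0.05, 0], [-0.1, -0.1, 9.4, 0, 0, -0.05, 0]]]'

```text
time_s: 16.05
eef_pos: [0.5189, -0.3875, 0.1262]
eef_rot: [0.0, 0.069, 0.998, -0.0]
wrist_force: [-0.2, 0.2, -4.5]
opening: 0.266
```

```bash
python3 - <<'E'
from h import *
st()
E
```

```text
16.05 [ 0.5189 -0.3875  0.1262] [ 5.000e-04  6.930e-02  9.976e-01 -4.000e-04] [-0.2  0.2 -4.5] 0.2663082401590887 [-0.824  0.423  1.488 -0.     1.229 -2.256]
```

Call:
apply_moves --moves '[[[0, 0, 0.2, 0, 0, 0, 0], [0, 0, 0.2, 0, 0, 0, 0], [0, 0, 0.2, 0, 0, 0, 1], [0, 0, 0.2, 0, 0, 0, 1], [0, 0, 0.2, 0, 0, 0, 1], [0, 0, 0.2, 0, 0, 0, 1], [0, 0, 0.2, 0, 0, 0, 1]]]'

```text
time_s: 16.75
eef_pos: [0.5186, -0.3872, 0.1237]
eef_rot: [0.0, 0.069, 0.998, -0.0]
wrist_force: [0.7, -0.8, -0.1]
opening: 0.997
```

Call:
apply_moves --moves '[[[0, 0, -2, 0, 0, 0, 1], [0, 0, -5, 0, 0, 0, 1], [0, 0, -10, 0, 0, 0, 1], [0, 0, -12.5, 0, 0, 0, 1], [0, 0, -12.5, 0, 0, 0, 1]]]'

```text
time_s: 17.25
eef_pos: [0.5205, -0.389, 0.2546]
eef_rot: [0.004, 0.069, 0.998, -0.003]
wrist_force: [0.8, -0.3, 0.2]
opening: 1.0
```

```bash
python3 - <<'E'
from h import *
st()
go(.440,.279,.25,65)
im=snap('side','s10.png'); o=cv2.imread('pics/side0.png')[:,:,::-1]
a=im[150:215,305:380].astype(float).mean(2); b=o[150:215,305:380].astype(float).mean(2)
print('diff boss region', np.abs(a-b).mean()); w=cv2.phaseCorrelate(b[15:45],a[15:45]);print(w)
cv2.imwrite('pics/s10c.png',cv2.resize(np.hstack([o,im])[150:215][:, list(range(305,380))+list(range(945,1020))][:,:,::-1],None,fx=5,fy=5))
E
```

```text
17.25 [ 0.5205 -0.389   0.2546] [ 0.0036  0.0692  0.9976 -0.0034] [ 0.8 -0.3  0.2] 0.9997739344261065 [-0.824  0.31   1.371 -0.     1.451 -2.257]
yaw 82.1 shift [17.19 65.05 -0.08] turnz 0.298 rotvec [-0.005  0.009  0.298]
diff boss region 5.408957264957264
((0.6625715682327282, -0.04436170586157395), 0.9301461602033707)
```

Call:
apply_moves --moves '[[[17.2, 65, 0, 0, 0, 0.71, 1], [17.2, 65, 0, 0, 0, 0.71, 1], [17.2, 65, 0, 0, 0, 0.71, 1], [17.2, 65, 0, 0, 0, 0.71, 1], [17.2, 65, 0, 0, 0, 0.71, 1], [17.2, 65, 0, 0, 0, 0.71, 1], [17.2, 65, 0, 0, 0, 0.71, 1], [17.2, 65, 0, 0, 0, 0.71, 1]]]'

```text
time_s: 18.1
eef_pos: [0.469, 0.0121, 0.2468]
eef_rot: [-0.001, 0.412, 0.911, -0.0]
wrist_force: [0.4, 0.3, -0.1]
opening: 1.001
```

```bash
python3 - <<'E'
from h import *
st(); go(.4405,.279,.19,41)
t=cv2.imread('pics/t9.png'); s=cv2.imread('pics/s9.png')
# refine: spindle throat via dark ring / drum outline via segmentation in the first pictures
t=cv2.imread('pics/top0.png').astype(int); s=cv2.imread('pics/side0.png').astype(int)
def mask(im,u0,u1,v0,v1):
    c=im[v0:v1,u0:u1]; b,g,r=c[...,0],c[...,1],c[...,2]
    return ((r>g-2)&(r<140)).astype(np.uint8)
for n,im,w in (('top',t,(205,250,262,305)),('side',s,(325,375,322,378))):
    m=mask(im,*w); k,l,stt,cen=cv2.connectedComponentsWithStats(m); i=1+np.argmax(stt[1:,4]); print(n,stt[i]+[w[0],w[2],0,0,0],cen[i]+[w[0],w[2]])
# model silhouette bbox for the drum at hypothesised xy
a=np.linspace(0,2*np.pi,120)
def bb(n,x,y,r,h,z0=0):
    P=np.array([proj(n,[x+r*np.cos(k),y+r*np.sin(k),z]) for k in a for z in (z0,z0+h)]); hull=cv2.convexHull(P.astype(np.float32)); M=cv2.moments(hull)
    return P.min(0).round(1),P.max(0).round(1),(round(M['m10']/M['m00'],1),round(M['m01']/M['m00'],1))
for n in('top','side'): print(n,bb(n,.4405,.279,.03,.06))
E
```

```text
18.1 [0.469  0.0121 0.2468] [-1.200e-03  4.119e-01  9.112e-01 -2.000e-04] [ 0.4  0.3 -0.1] 1.001123089411663 [-0.228 -0.088  1.824  0.     1.409 -0.95 ]
yaw 41.4 shift [21.91 15.5   5.7 ] turnz 0.006 rotvec [-0.001 -0.002  0.006]
top [215 270  26  25 419] [227.87112172 282.08114558]
side [ 335  327   31   44 1168] [349.65582192 348.4640411 ]
top (array([216.2, 270.6]), array([242.2, 295.4]), (229.2, 283.0))
side (array([335.7, 323.5]), array([367.7, 368.1]), (351.5, 345.6))
```

Call:
apply_moves --moves '[[[21.9, 15.9, 3, 0, 0, 0, 1], [21.9, 15.9, 3, 0, 0, 0, 1], [21.9, 15.9, 3, 0, 0, 0, 1], [21.9, 15.9, 3, 0, 0, 0, 1], [21.9, 15.9, 3, 0, 0, 0, 1], [21.9, 15.9, 6, 0, 0, 0, 1], [21.9, 15.9, 10, 0, 0, 0, 1], [21.9, 15.9, 13, 0, 0, 0, 1]]]'

```text
time_s: 18.9
eef_pos: [0.4424, 0.2799, 0.1146]
eef_rot: [-0.002, 0.411, 0.912, -0.002]
wrist_force: [-0.6, -0.8, 0.5]
opening: 1.002
```

Call:
apply_moves --moves '[[[0, 0, 0, 0, 0, 0, 1], [0, 0, 0, 0, 0, 0, 1]]]'

```text
time_s: 19.1
eef_pos: [0.4443, 0.2792, 0.1177]
eef_rot: [-0.001, 0.412, 0.911, -0.001]
wrist_force: [0.6, -0.2, 0.0]
opening: 1.001
```

```bash
python3 - <<'E'
from h import *
st(); go(.4435,.282,.045,41)
im=snap('side','s11.png'); im2=snap('top','t11.png')
a=cv2.resize(im[250:400,270:420],None,fx=2.66,fy=2.66); b=cv2.resize(im2[220:320,180:280],None,fx=3.99,fy=3.99)
cv2.imwrite('pics/p11.png',np.hstack([a[:399],b[:399]])[:,:,::-1])
# washer outline in the first top picture
t=cv2.imread('pics/top0.png').astype(int); c=t[224:250,196:224]; print((c[...,1]-c[...,2])[::2,::2]); 
E
```

```text
19.1 [0.4443 0.2792 0.1177] [-1.000e-03  4.117e-01  9.113e-01 -9.000e-04] [ 0.6 -0.2  0. ] 1.0012810394211824 [ 0.335  0.184  1.817 -0.     1.144 -0.387]
yaw 41.4 shift [0.25 0.15 7.27] turnz 0.007 rotvec [-0.002 -0.001  0.007]
[[18 19 18 19 16 18 20 16 19 17 17 17 15 19]
 [17 17 18 18 17 19 20 18 20 16 15 19 15 19]
 [18 21 18 19 16 13  2  5 10 18 16 19 18 19]
 [18 17 18 18  4 -1  1  4  1  2 10 14 12 16]
 [15 17 18  6 -1  1  2  3  3  1  3 14 10 14]
 [17 17 16  2  1  4 14 12 13  1  2 11 12 13]
 [18 17 12  2 -1  9 13 14 10  2  3  4 14 12]
 [17 19 16  3  2  8 13 12  8  2  0  9 12 12]
 [12 17 16 11  0  0  2 -2  0  1  0 10 11 11]
 [11 16 18 17  6  3  1  0  1  0 11 14 12 13]
 [14 18 18 18 17 14  4  1  6 11 11 16 17 17]
 [16 17 16 17 16 18 18 19 19 18 18 17 16 17]
 [18 18 18 17 19 18 17 18 20 18 18 18 19 17]]
```

View pics/p11.png

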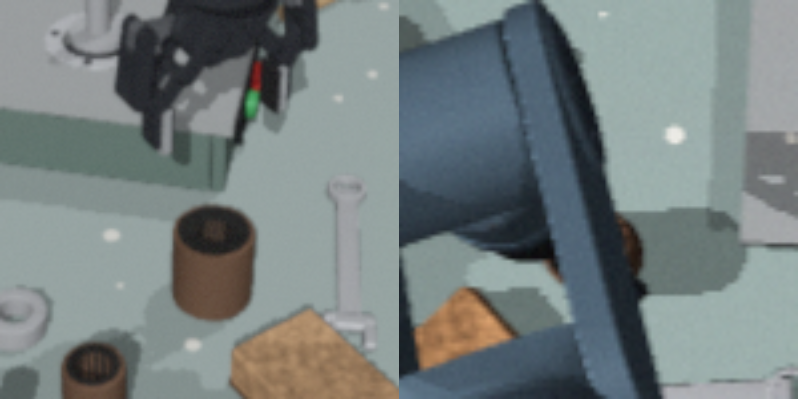

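Call:
apply_moves --moves '[[[0.25, 0.15, 3, 0, 0, 0, 1], [0.25, 0.15, 5.5, 0, 0, 0, 1], [0.25, 0.15, 7.2, 0, 0, 0, 1], [0.25, 0.15, 7.2, 0, 0, 0, 1], [0.25, 0.15, 7.2, 0, 0, 0, 0.3], [0.25, 0.15, 7.2, 0, 0, 0, 0.3], [0.25, 0.15, 7.2, 0, 0, 0, 0.3], [0.25, 0.15, 7.2, 0, 0, 0, 0.3]]]'

```text
time_s: 20.0
eef_pos: [0.4453, 0.2827, 0.0475]
eef_rot: [0.001, 0.412, 0.911, 0.001]
wrist_force: [-0.4, -0.1, 0.3]
opening: 0.333
```

```bash
python3 - <<'E'
from h import *
st(); go(.5685,.079,.24,41)
# drum after the grip, side view, segmentation
im=snap('side','s12.png')[:,:,::-1].astype(int)
w=(325,375,322,378); c=im[w[2]:w[3],w[0]:w[1]]; b,g,r=c[...,0],c[...,1],c[...,2]
m=((r>g+12)&(r<140)).astype(np.uint8);k,l,stt,cen=cv2.connectedComponentsWithStats(m); i=1+np.argmax(stt[1:,4]); print(stt[i]+[w[0],w[2],0,0,0])
# throat: fit plate ring and dark gap in t9 (spindle raised)
t=cv2.imread('pics/t9.png').mean(2); c=t[212:255,282:325]
m=(c>188).astype(np.uint8); ys,xs=np.nonzero(m); h=cv2.convexHull(np.c_[xs,ys].astype(np.float32)); (e,ax,an)=cv2.fitEllipse(h); print('plate',e[0]+282,e[1]+212,ax, atz('top',e[0]+282,e[1]+212,.08))
w=cv2.imread('pics/top0.png').astype(int)[222:250,194:222]; m=((w[...,1]-w[...,2])<7).astype(np.uint8); k,l,stt,cen=cv2.connectedComponentsWithStats(m); i=1+np.argmax(stt[1:,4]); print('washer',stt[i]+[194,222,0,0,0])
a=np.linspace(0,6.28,120)
P=np.array([proj('top',[.5735+.023*np.cos(k),.3401+.023*np.sin(k),z]) for k in a for z in (0,.018)]);print(P.min(0),P.max(0))
E
```

```text
20.0 [0.4453 0.2827 0.0475] [7.000e-04 4.116e-01 9.114e-01 6.000e-04] [-0.4 -0.1  0.3] 0.33317639392631815 [ 0.34   0.295  1.849 -0.     0.996 -0.382]
yaw 41.4 shift [-23.44  -4.19 -19.25] turnz 0.007 rotvec [0.002 0.001 0.007]
[335 333  31  37 706]
plate 302.6932010650635 231.59794807434082 (30.776338577270508, 34.96098709106445) [0.57181512 0.08123982 0.08      ]
washer [201 228  18  17 182]
[201.40723124 227.91059619] [219.24367682 245.39304094]
```

```bash
python3 - <<'E'
from h import *
im=cv2.imread('pics/s12.png'); im2=camera('top')[:,:,::-1]; cv2.imwrite('pics/t12.png',im2)
a=cv2.resize(im[270:395,290:415],None,fx=3.2,fy=3.2,interpolation=cv2.INTER_CUBIC); b=cv2.resize(im2[245:320,190:265],None,fx=5.33,fy=5.33,interpolation=cv2.INTER_CUBIC)
cv2.imwrite('pics/p12.png',np.hstack([a[:398],b[:398]]))
print(get_obs()['opening'],get_obs()['joint_efforts'])
E
```

```text
0.3011895417089302 [-1.52083486e-02 -4.32607663e+01 -2.81359130e+01 -7.84819149e-04
 -6.38612357e-03  1.48670443e-05]
```

View pics/p12.png

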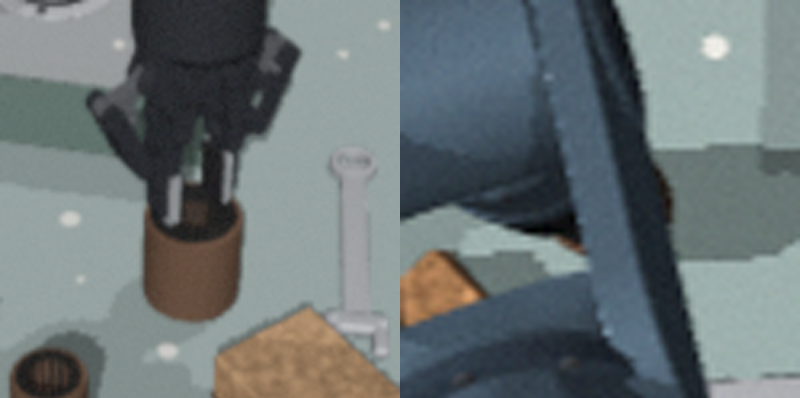

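```bash
python3 - <<'E'
from h import *
st()
d=np.array([np.cos(np.radians(41.4)),np.sin(np.radians(41.4)),0])
for z in (.0285,.045,.06,.075,.09):
  for s in (-1,1):
    p=proj('side',np.array([.4453,.2827,z])+s*.014*d); print(z,s,((p-[290,270])*3.2).round(0), end=' ')
  print()
im=cv2.imread('pics/s12.png'); print(get_obs()['torque'])
E
```

```text
20.1 [0.4449 0.2825 0.047 ] [4.000e-04 4.117e-01 9.113e-01 3.000e-04] [ 0.4  0.8 -0.7] 0.3011895417089302 [ 0.34   0.296  1.849 -0.     0.996 -0.382]
0.0285 -1 [207. 239.] 0.0285 1 [168. 255.] 
0.045 -1 [208. 218.] 0.045 1 [169. 234.] 
0.06 -1 [209. 198.] 0.06 1 [170. 214.] 
0.075 -1 [210. 179.] 0.075 1 [170. 195.] 
0.09 -1 [211. 159.] 0.09 1 [171. 175.] 
[-0.00708247 -0.03366326 -0.01529505]
```

```bash
python3 - <<'E'
from h import *
# s11: fingertips seen at (329.4,306.4),(373,290.6); TCP (.4443,.2792,.1177), jaws open
d=np.array([np.cos(np.radians(41.4)),np.sin(np.radians(41.4)),0])
for z in (.10,.112,.125,.14,.155):
    print(z,*[proj('side',np.array([.4443,.2792,z])+s*.05*d).round(1) for s in (-1,1)])
# s3: near finger tip at (354.5,137.5), boss top; TCP (.5185,-.3857,.2174)
for z in (.198,.21,.22,.23,.24): print(z,proj('side',[.5185,-.372,z]).round(1))
E
```

```text
0.1 [372.2 308.3] [327.9 325.7]
0.112 [372.6 303.2] [327.9 320.5]
0.125 [372.9 297.7] [328.  314.8]
0.14 [373.4 291.2] [328.  308.1]
0.155 [373.8 284.6] [328.1 301.3]
0.198 [354.5 148.8]
0.21 [354.6 144.9]
0.22 [354.8 141.5]
0.23 [354.9 138.2]
0.24 [355.  134.8]
```

The side views show the fingertips about 34 mm higher above the TCP than the description says. At this height they closed just over the drum's top, and the drum did not move. I'll lift, open, and go about 36 mm lower.

Call:
apply_moves --moves '[[[0, 0, -3, 0, 0, 0, 0.3], [0, 0, -4.5, 0, 0, 0, 1], [0, 0, -4.5, 0, 0, 0, 1], [0, 0, -4.5, 0, 0, 0, 1], [0, 0, -4.5, 0, 0, 0, 1], [0, 0, -2, 0, 0, 0, 1], [0, 0, 0, 0, 0, 0, 1], [0, 0, 1, 0, 0, 0, 1]]]'

```text
time_s: 20.9
eef_pos: [0.4424, 0.2816, 0.0336]
eef_rot: [-0.002, 0.412, 0.911, -0.002]
wrist_force: [0.5, -0.6, -0.0]
opening: 0.997
```

Call:
apply_moves --moves '[[[0, 0, 1.5, 0, 0, 0, 1], [0, 0, 2.6, 0, 0, 0, 1], [0, 0, 2.6, 0, 0, 0, 1], [0, 0, 2.6, 0, 0, 0, 0.3], [0, 0, 2.6, 0, 0, 0, 0.3], [0, 0, 2.6, 0, 0, 0, 0.3], [0, 0, 2.6, 0, 0, 0, 0.3], [0, 0, 2.6, 0, 0, 0, 0.3]]]'

```text
time_s: 21.7
eef_pos: [0.4456, 0.2828, 0.0115]
eef_rot: [0.001, 0.412, 0.911, 0.001]
wrist_force: [0.1, 0.1, 5.8]
opening: 0.676
```

```bash
python3 - <<'E'
from h import *
st()
E
```

```text
21.7 [0.4456 0.2828 0.0115] [8.000e-04 4.116e-01 9.113e-01 8.000e-04] [0.1 0.1 5.8] 0.676058249726995 [ 0.34   0.359  1.857 -0.     0.924 -0.382]
```

Call:
apply_moves --moves '[[[0, 0, -3, 0, 0, 0, 0.3], [0, 0, -8, 0, 0, 0, 0.3], [0, 0, -13, 0, 0, 0, 0.3], [0, 0, -18, 0, 0, 0, 0.3], [0, 0, -19.5, 0, 0, 0, 0.3], [0, 0, -19.5, 0, 0, 0, 0.3]]]'

```text
time_s: 22.3
eef_pos: [0.4463, 0.2831, 0.2088]
eef_rot: [0.002, 0.412, 0.911, 0.002]
wrist_force: [0.3, -0.3, -1.1]
opening: 0.674
```

```bash
python3 - <<'E'
from h import *
st(); go(.568,.079,.207,41.4)
E
```

```text
22.3 [0.4463 0.2831 0.2088] [0.0024 0.4116 0.9114 0.0023] [ 0.3 -0.3 -1.1] 0.6738999519222448 [ 0.341  0.078  1.736  0.     1.321 -0.382]
yaw 41.4 shift [-23.36  -4.36   0.21] turnz -0.0 rotvec [ 0.006  0.002 -0.   ]
```

Call:
apply_moves --moves '[[[-23.4, -4.4, 0, 0, 0, 0, 0.3], [-23.4, -4.4, 0, 0, 0, 0, 0.3], [-23.4, -4.4, 0, 0, 0, 0, 0.3], [-23.4, -4.4, 0, 0, 0, 0, 0.3], [-23.4, -4.4, 0, 0, 0, 0, 0.3], [-23.4, -4.4, 0, 0, 0, 0, 0.3], [-23.4, -4.4, 0, 0, 0, 0, 0.3], [-23.4, -4.4, 0, 0, 0, 0, 0.3]]]'

```text
time_s: 23.1
eef_pos: [0.5648, 0.0786, 0.2036]
eef_rot: [-0.002, 0.411, 0.911, -0.0]
wrist_force: [0.0, 0.1, -1.8]
opening: 0.675
```

```bash
python3 - <<'E'
from h import *
st(); go(.568,.079,.207,41.4)
im=snap('side','s14.png').astype(int)
r,g,b=im[...,0],im[...,1],im[...,2]
w=im[150:250,270:350]; m=((w[...,0]>w[...,2]+18)&(w[...,0]<150)).astype(np.uint8); k,l,stt,cen=cv2.connectedComponentsWithStats(m); i=1+np.argmax(stt[1:,4]); print('drum side bbox',stt[i]+[270,150,0,0,0])
# spindle edges on rows below
for v in (240,245,250,255): print(v,im[v,292:324].mean(1).astype(int))
o=get_obs()['eef_pos']; a=np.linspace(0,6.28,120)
P=np.array([proj('side',[o[0]+.03*np.cos(k),o[1]+.03*np.sin(k),z]) for k in a for z in (o[2]-.0115,o[2]+.0485)]);print('model drum',P.min(0),P.max(0))
for z in (.16,.14,.12): print('model spindle',proj('side',[.558,.079,z]),proj('side',[.578,.079,z]))
E
```

```text
23.1 [0.5648 0.0786 0.2036] [-1.600e-03  4.114e-01  9.115e-01 -4.000e-04] [ 0.   0.1 -1.8] 0.6746940888243588 [-0.07   0.183  1.629  0.     1.332 -0.793]
yaw 41.4 shift [-0.18  0.27 -0.34] turnz 0.0 rotvec [-0.002 -0.003  0.   ]
drum side bbox [ 296  183   54   44 1229]
240 [154 153 154 155 152 154 153 154 153 147 134 142 152 155 155 150 144 132
 115 102 112 113 110 112 111 116 111 110 113 115 115 116]
245 [153 152 153 153 154 154 154 155 152 150 136 143 150 154 154 152 145 134
 116 104 113 112 113 113 127 152 154 154 153 154 154 154]
250 [153 155 154 155 155 155 155 153 154 147 135 140 150 154 155 151 145 132
 117 106 109 112 112 129 152 154 153 153 155 154 154 154]
255 [154 154 154 158 163 166 165 164 168 162 141 142 151 153 155 151 146 135
 118 100 111 136 154 161 159 160 156 151 156 153 154 153]
model drum [293.32439761 187.63447378] [322.01060585 225.47471425]
model spindle [311.29819685 232.52556696] [302.33775849 231.73636268]
model spindle [311.37440262 240.47902669] [302.49576547 239.67557653]
model spindle [311.44922244 248.28783794] [302.65090649 247.47078719]
```

```bash
python3 - <<'E'
from h import *
im=camera('side').astype(int); st()
for v in (205,212,218): print(v,(im[v,284:332,0]-im[v,284:332,2]), im[v,284:332].mean(1).astype(int))
o=get_obs()['eef_pos']; a=np.linspace(0,6.28,240)
for z in (o[2]-.0115,o[2]+.03):
    P=np.array([proj('side',[o[0]+.03*np.cos(k),o[1]+.03*np.sin(k),z]) for k in a]);print(P.min(0),P.max(0),P.mean(0))
E
```

```text
23.2 [0.5652 0.079  0.2046] [-7.000e-04  4.109e-01  9.117e-01 -2.000e-04] [-0.2  0.2 -1.3] 0.6726429707617341 [-0.069  0.182  1.628  0.     1.333 -0.793]
205 [-10  -8  -6  -7  -6  -5  -6  -5  -5  -8  -4  -6  -7  -6   6  32  37  38
  36  39  37  38  38  38  38  38  37  39  37  39  37  37  35  35  32  32
  29  30  29  33  42  48  46  46  47  47  44  48] [148 136 142 150 140  94  51  42  42  48  79 118 141 132  83  70  75  76
  80  78  79  79  81  80  79  82  79  78  77  77  77  71  70  69  67  63
  62  53  54  64  67  66  66  69  64  65  66  63]
212 [-4 -6 -5 -5 -5 -4 -6 -6 -4 -3  0  5 11 22 32 38 36 37 38 38 41 38 39 37
 38 41 38 38 37 37 38 34 35 34 33 30 29 24 12  0 -4 -4 -5 -4 -5 -5 -3 -4] [153 154 154 154 153 153 152 153 153 157 154 102  68  63  71  70  74  75
  78  79  79  82  81  81  81  78  76  80  77  77  77  75  72  68  69  64
  57  60  68  98 111 111 111 111 114 113 112 111]
218 [-5 -5 -5 -6 -4 -6 -5 -4 -6 -5 -3  9 27 33 36 35 35 35 38 38 38 37 38 39
 36 38 37 37 37 37 36 36 36 35 33 31 27 24  9 -1 -4 -6 -5 -4 -5 -4 -5 -5] [153 154 154 152 153 154 154 153 154 152 142  99  69  66  70  72  76  77
  75  77  78  80  80  78  80  77  81  80  79  78  76  73  68  66  64  62
  57  56  78 113 130 131 137 144 127 115 112 112]
[293.9336163  212.54052737] [321.81952272 225.29571605] [307.83141027 218.83608836]
[293.42232896 195.33459857] [321.86361871 207.47421786] [307.59716309 201.32481514]
```

Call:
apply_moves --moves '[[[-0.5, 0.3, 0, 0, 0, 0, 0.3], [-0.5, 0.3, 0, 0, 0, 0, 0.3], [-0.5, 0.3, 0, 0, 0, 0, 0.3]]]'

```text
time_s: 23.5
eef_pos: [0.5719, 0.0764, 0.2055]
eef_rot: [0.0, 0.411, 0.911, 0.0]
wrist_force: [0.5, -0.5, -1.6]
opening: 0.677
```

```bash
python3 - <<'E'
from h import *
im=camera('side').astype(int); st()
for v in (215,218,221,224,226,228,230): print(v,(im[v,290:330,0]-im[v,290:330,2]))
for v in (240,250): print(v,im[v,298:316].mean(1).astype(int))
o=get_obs()['eef_pos']; a=np.linspace(0,6.28,240)
P=np.array([proj('side',[o[0]+.03*np.cos(k),o[1]+.03*np.sin(k),o[2]-.0115]) for k in a]);print(P.min(0),P.max(0))
E
```

```text
23.55 [0.5718 0.0763 0.2055] [1.000e-04 4.114e-01 9.115e-01 0.000e+00] [-0.6  0.6 -1.5] 0.6758228444460259 [-0.073  0.194  1.613 -0.     1.335 -0.796]
215 [-6 -2 11 26 32 35 35 35 36 39 37 40 39 36 39 38 37 39 36 39 38 36 37 34
 33 34 31 29 23  8 -1 -7 -5 -4 -6 -5 -5 -4 -6 -4]
218 [-6 -3  2 24 30 32 37 35 36 38 39 37 38 37 38 36 41 40 38 39 38 36 36 34
 34 32 31 28 26 13  1 -6 -5 -5 -5 -4 -5 -5 -6 -4]
221 [-5 -4 -4  2 20 31 34 38 38 38 38 39 36 38 37 37 40 37 38 38 38 36 36 33
 33 31 29 20  7 -3 -4 -5 -4 -4 -5 -4 -4 -5 -5 -3]
224 [-6 -5 -5 -4 -5 -4 -2  3  9 12 22 25 29 34 35 35 35 36 34 33 29 23 18 12
  5  1 -3 -4 -4 -2 -5 -4 -4 -5 -4 -3 -3 -4 -6 -6]
226 [-5 -5 -5 -5 -4 -5 -6 -5 -5 -4 -5 -5 -4 -3 -1 -1 -1  0 -1 -4 -4 -4 -3 -3
 -3 -4 -3 -3 -4 -4 -2 -3 -2 -4 -3 -4 -4 -3 -5 -5]
228 [-4 -5 -5 -5 -6 -5 -6 -5 -6 -5 -5 -5 -6 -6 -5 -4 -5 -4 -5 -3 -3 -3 -3 -5
 -5 -3 -2 -4 -2 -4 -3 -5 -3 -3 -4 -4 -1 -2 -4 -5]
230 [-6 -5 -6 -5 -5 -5 -4 -4 -5 -5 -6 -7 -5 -6 -6 -6 -7 -6 -4 -5 -6 -4 -5 -5
 -4 -4 -4 -1 -4 -4 -4 -5 -5 -5 -5 -5 -6 -4 -5 -3]
240 [154 153 155 146 132 142 151 153 153 150 145 131 114 104 112 112 109 112]
250 [153 155 154 147 134 142 150 154 156 150 145 134 117 105 112 113 115 128]
[291.22449642 211.39907688] [319.03984023 224.06249397]
```

Call:
apply_moves --moves '[[[0, 0, 1.5, 0, 0, 0, 0.3], [0, 0, 2.2, 0, 0, 0, 0.3], [0, 0, 2.8, 0, 0, 0, 0.3], [0, 0, 3.4, 0, 0, 0, 0.3], [0, 0, 4, 0, 0, 0, 0.3], [0, 0, 4, 0, 0, 0, 0.3]]]'

```text
time_s: 24.15
eef_pos: [0.5712, 0.077, 0.1638]
eef_rot: [-0.001, 0.412, 0.911, 0.001]
wrist_force: [1.1, 5.4, -3.8]
opening: 0.673
```

```bash
python3 - <<'E'
from h import *
st(); print(get_obs()['torque'])
E
```

```text
24.15 [0.5712 0.077  0.1638] [-9.000e-04  4.116e-01  9.114e-01  6.000e-04] [ 1.1  5.4 -3.8] 0.6732706755499913 [-0.073  0.235  1.652  0.002  1.256 -0.796]
[ 1.08761355 -0.32204596 -0.01655511]
```

Call:
apply_moves --moves '[[[0.15, 0.13, 0, 0, 0, 0, 0.3], [0.15, 0.13, 1, 0, 0, 0, 0.3], [0.15, 0.13, 2, 0, 0, 0, 0.3], [0.15, 0.13, 3, 0, 0, 0, 0.3], [0.15, 0.13, 4, 0, 0, 0, 0.3], [0.15, 0.13, 4.8, 0, 0, 0, 0.3], [0.15, 0.13, 5.2, 0, 0, 0, 0.3], [0.15, 0.13, 5.2, 0, 0, 0, 0.3]]]'

```text
time_s: 24.95
eef_pos: [0.5713, 0.0779, 0.1125]
eef_rot: [-0.001, 0.412, 0.911, -0.0]
wrist_force: [-0.7, -0.6, -1.9]
opening: 0.673
```

```bash
python3 - <<'E'
from h import *
st(); print(get_obs()['torque'])
E
```

```text
24.95 [0.5713 0.0779 0.1125] [-6.000e-04  4.117e-01  9.113e-01 -3.000e-04] [-0.7 -0.6 -1.9] 0.6728151932113886 [-0.07   0.297  1.688 -0.     1.158 -0.792]
[-0.0078915   0.04675625  0.01225862]
```

Centred with no load (force about -2 N, just the weight). Lowering gently onto the collar.

Call:
apply_moves --moves '[[[0, 0, 0.5, 0, 0, 0, 0.3], [0, 0, 0.8, 0, 0, 0, 0.3], [0, 0, 1.1, 0, 0, 0, 0.3], [0, 0, 1.3, 0, 0, 0, 0.3], [0, 0, 1.5, 0, 0, 0, 0.3], [0, 0, 1.5, 0, 0, 0, 0.3]]]'

```text
time_s: 25.55
eef_pos: [0.572, 0.0779, 0.1012]
eef_rot: [0.0, 0.411, 0.911, -0.0]
wrist_force: [-8.9, 0.4, 17.3]
opening: 0.676
```

Call:
apply_moves --moves '[[[0, 0, -0.3, 0, 0, 0, 0.3], [0, 0, -0.3, 0, 0, 0, 1], [0, 0, -0.3, 0, 0, 0, 1], [0, 0, -0.3, 0, 0, 0, 1], [0, 0, -0.3, 0, 0, 0, 1], [0, 0, -4, 0, 0, 0, 1], [0, 0, -9, 0, 0, 0, 1], [0, 0, -13, 0, 0, 0, 1]]]'

```text
time_s: 26.35
eef_pos: [0.5719, 0.0779, 0.2304]
eef_rot: [0.0, 0.412, 0.911, 0.0]
wrist_force: [0.9, -0.3, 0.4]
opening: 1.002
```

```bash
python3 - <<'E'
from h import *
st(); go(.5745,.3405,.12,90)
im=snap('side','s16.png').astype(int)
for v in range(238,276,4): print(v,(im[v,288:324,0]-im[v,288:324,2])[::2], im[v,306].astype(int))
a=np.linspace(0,6.28,240)
for h in (.005,.01):
  P=np.array([proj('side',[.569+.03*np.cos(k),.0794+.03*np.sin(k),z]) for k in a for z in(.08+h,.14+h)]);print(P.min(0),P.max(0)+[0,1.9], 'tip',proj('side',[.569,.0794,.164+h]))
# washer neighbours in world
for u,v in [(187,203),(170,231),(210,236),(151,282),(177,260)]: print(atz('top',u,v,.018)[:2].round(3))
# washer side-view bbox
s=cv2.imread('pics/side0.png').astype(int)[350:390,255:300]; m=((s[...,1]-s[...,2])<8).astype(np.uint8); k,l,stt,cen=cv2.connectedComponentsWithStats(m); i=1+np.argmax(stt[1:,4]); print('washer side',stt[i]+[255,350,0,0,0])
P=np.array([proj('side',[.5735+.023*np.cos(k),.3401+.023*np.sin(k),z]) for k in a for z in(0,.018)]);print(P.min(0),P.max(0))
E
```

```text
26.35 [0.5719 0.0779 0.2304] [2.000e-04 4.117e-01 9.113e-01 1.000e-04] [ 0.9 -0.3  0.4] 1.0024247612380925 [-0.07   0.173  1.586  0.     1.382 -0.792]
yaw 41.4 shift [19.53 17.55 11.04] turnz -0.849 rotvec [ 0.     0.    -0.849]
238 [-5 -5  0 20  1  2  1 -6 -4 -5 -4 -5  3  2  1 24 -3 -5] [151 153 156]
242 [-4 -5 -2 33 34 25 12  5  4  6  7 11 24 35 34 25 -3 -4] [39 37 33]
246 [-6 -6 -2 32 33 35 40 38 41 39 38 38 36 32 29 25 -4 -4] [100  77  61]
250 [-4 -5 -2 29 33 39 40 36 38 37 39 39 36 34 30 25 -4 -3] [101  78  64]
254 [-6 -6 -3 28 35 36 39 39 38 40 37 39 35 32 29 24 -4 -4] [99 75 59]
258 [-5 -6 -4 25 32 37 38 37 37 38 38 37 34 35 29 21 -5 -7] [100  79  62]
262 [-6 -7 -5 13 34 35 38 37 39 37 39 37 34 33 31 15 -7 -7] [103  79  66]
266 [-6 -5 -6 -4 -1  5 20 28 33 34 31 26 11  1 -5 -4 -5 -5] [106  84  72]
270 [-5 -6 -5 -5 -5 -4 -4 -5 -4 -4 -5 -4 -4 -6 -8 -7 -6 -6] [ 98  99 102]
274 [-5 -5 -4 -5 -5 -7 -6 -6 -5 -6 -6 -6 -6 -8 -6 -4 -5 -5] [166 170 172]
[292.7758814  231.61439271] [320.04049767 270.36178984] tip [306.2714746 228.5530056]
[292.71402947 229.66363814] [320.0415065  268.45655425] tip [306.24044314 226.52629292]
[0.668 0.408]
[0.588 0.451]
[0.573 0.339]
[0.445 0.494]
[0.506 0.427]
washer side [264 358  25  24 464]
[264.75858442 355.08437306] [289.55894151 379.54955011]
```

Call:
apply_moves --moves '[[[19.6, 17.7, 0, 0, 0, 0, 0.7], [19.6, 17.7, 0, 0, 0, 0, 0.7], [19.6, 17.7, 0, 0, 0, 0, 0.7], [19.6, 17.7, 2, 0, 0, 0, 0.7], [19.6, 17.7, 6, 0, 0, 0, 0.7], [19.6, 17.7, 11, 0, 0, 0, 0.7], [19.6, 17.7, 15, 0, 0, 0, 0.7], [19.6, 17.7, 18, 0, 0, 0, 0.7]]]'

```text
time_s: 27.2
eef_pos: [0.5737, 0.3432, 0.0454]
eef_rot: [-0.0, 0.411, 0.912, -0.0]
wrist_force: [0.5, -0.2, 0.1]
opening: 0.694
```

Call:
apply_moves --moves '[[[0, 0, 0, 0, 0, 0, 0.68], [0, 0, 0, 0, 0, 0, 0.68]]]'

```text
time_s: 27.4
eef_pos: [0.5746, 0.3418, 0.048]
eef_rot: [-0.001, 0.412, 0.911, -0.001]
wrist_force: [-0.7, -0.4, 1.6]
opening: 0.68
```

```bash
python3 - <<'E'
from h import *
st(); go(.5755,.342,-.005,41.4)
# where should fingertips appear; look for gripper against washer
im=snap('side','s17.png'); c=im[335:385,250:305].mean(2).astype(int)
for r in c[::3]: print(''.join('%4d'%x for x in r[::3]))
E
```

```text
27.4 [0.5746 0.3418 0.048 ] [-7.000e-04  4.116e-01  9.113e-01 -7.000e-04] [-0.7 -0.4  1.6] 0.6804137937217092 [ 0.36   0.562  1.462 -0.     1.12  -0.363]
yaw 41.4 shift [-0.05  0.09  5.3 ] turnz -0.0 rotvec [-0.002 -0.001 -0.   ]
  45  41  45  47 150 141 119 118 117 118 157 162 144  33  97  95 115 117 129
  78  44  42 102 124 161 142 117 118 119 159 162 160  75  89 157 125 119 150
 156  42  46 143 120 161 122 118 119 122 160 159 161 157 118 156 161 160 162
 160  42  49 142 113 159 117 116 116 137 159 160 160 162 162 160 161 161 162
 160  94  47 138 110 162 141 117 116 160 160 160 159 160 161 161 161 160 161
 161 156  56 125 130 174 162 121 132 160 161 159 160 160 161 162 162 162 162
 161 160 159 145 138 159 161 161 160 161 160 161 160 160 160 160 161 162 160
 160 160 161 161 160 161 161 159 161 159 161 161 161 161 159 160 162 160 161
 160 160 160 162 161 161 161 159 159 158 152 127 135 161 160 161 163 161 161
 160 160 162 160 160 157 159 166 164 166 156 159 131 145 161 161 161 161 161
 160 159 160 160 160 161 156 132 153 158 144 143 148 134 161 160 160 160 159
 161 161 159 160 157 154 141 106 130 146 139 141 138 134 162 160 160 160 160
 160 160 160 159 157 150 150 144 124 129 142 147 116 150 160 160 161 161 161
 161 160 159 160 143 138 159 159 153 158 156 138 114 160 161 159 160 162 159
 160 161 161 159 142 133 155 163 163 160 151 135 150 160 160 160 161 157 118
 160 158 146 140 141 141 144 163 161 156 142 144 160 161 160 159 112  49  43
 143 141 145 142 142 142 140 142 140 141 147 161 159 160 160  90  29  48  68
```

Call:
apply_moves --moves '[[[0, 0.1, 2, 0, 0, 0, 0.68], [0, 0.1, 3.5, 0, 0, 0, 0.68], [0, 0.1, 4.5, 0, 0, 0, 0.68], [0, 0.1, 5.2, 0, 0, 0, 0.68], [0, 0.1, 5.5, 0, 0, 0, 0.68], [0, 0.1, 5.5, 0, 0, 0, 0.68]]]'

```text
time_s: 28.05
eef_pos: [0.5757, 0.3426, -0.0067]
eef_rot: [-0.0, 0.412, 0.911, -0.0]
wrist_force: [0.2, -0.3, -0.9]
opening: 0.677
```

No contact yet. Feeling for the bench in small steps.

Call:
apply_moves --moves '[[[0, 0, 0.3, 0, 0, 0, 0.68], [0, 0, 0.6, 0, 0, 0, 0.68], [0, 0, 0.8, 0, 0, 0, 0.68], [0, 0, 0.8, 0, 0, 0, 0.68]]]'

```text
time_s: 28.45
eef_pos: [0.5755, 0.3426, -0.015]
eef_rot: [-0.0, 0.412, 0.911, -0.0]
wrist_force: [0.1, -0.4, -0.4]
opening: 0.681
```

Call:
apply_moves --moves '[[[0, 0, 0.2, 0, 0, 0, 0.68], [0, 0, 0.4, 0, 0, 0, 0.68], [0, 0, 0.4, 0, 0, 0, 0.68]]]'

```text
time_s: 28.75
eef_pos: [0.5755, 0.3426, -0.019]
eef_rot: [-0.0, 0.412, 0.911, -0.0]
wrist_force: [-0.8, -1.0, 0.8]
opening: 0.678
```

Call:
apply_moves --moves '[[[0, 0, 0, 0, 0, 0, 0.2], [0, 0, 0, 0, 0, 0, 0.2], [0, 0, 0, 0, 0, 0, 0.2], [0, 0, 0, 0, 0, 0, 0.2], [0, 0, 0, 0, 0, 0, 0.2]]]'

```text
time_s: 29.25
eef_pos: [0.5766, 0.343, -0.0174]
eef_rot: [0.001, 0.412, 0.911, 0.001]
wrist_force: [-1.0, 0.1, 5.4]
opening: 0.516
```

```bash
python3 - <<'E'
from h import *
st(); go(.5715,.0785,.2,41.4)
E
```

```text
29.25 [ 0.5766  0.343  -0.0174] [7.000e-04 4.116e-01 9.114e-01 6.000e-04] [-1.   0.1  5.4] 0.5159297544605673 [ 0.36   0.656  1.469 -0.     1.015 -0.362]
yaw 41.4 shift [-19.52 -17.84 -21.76] turnz -0.0 rotvec [ 0.002  0.001 -0.   ]
```

Call:
apply_moves --moves '[[[0, 0, -3, 0, 0, 0, 0.2], [0, 0, -8, 0, 0, 0, 0.2], [0, 0, -13, 0, 0, 0, 0.2], [0, 0, -18, 0, 0, 0, 0.2], [0, 0, -20, 0, 0, 0, 0.2], [-4, -3.7, -20, 0, 0, 0, 0.2], [-7, -6.4, -20, 0, 0, 0, 0.2], [-11, -10.1, -20, 0, 0, 0, 0.2]]]'

```text
time_s: 30.05
eef_pos: [0.5722, 0.197, 0.1814]
eef_rot: [0.0, 0.411, 0.912, 0.0]
wrist_force: [0.2, -0.9, -1.2]
opening: 0.514
```

Call:
apply_moves --moves '[[[-8.3, -7.8, 0, 0, 0, 0, 0.2], [-8.3, -7.8, 0, 0, 0, 0, 0.2], [-8.3, -7.8, 0, 0, 0, 0, 0.2], [-8.3, -7.8, 0, 0, 0, 0, 0.2], [-8.3, -7.8, 0, 0, 0, 0, 0.2]]]'

```text
time_s: 30.55
eef_pos: [0.5691, 0.0846, 0.1813]
eef_rot: [-0.0, 0.412, 0.911, 0.0]
wrist_force: [-0.4, 0.9, -1.5]
opening: 0.512
```

```bash
python3 - <<'E'
from h import *
st(); go(.570,.0795,.178,41.4)
im=snap('side','s18.png').astype(int)
for v in range(204,244,2): print(v,im[v,286:332].mean(1).astype(int))
o=get_obs()['eef_pos']; a=np.linspace(0,6.28,240); z=o[2]+.0174
P=np.array([proj('side',[o[0]+.023*np.cos(k),o[1]+.023*np.sin(k),zz]) for k in a for zz in (z,z+.018)]);print('washer model',P.min(0),P.max(0))
print('spindle tip/bottom-of-visible',proj('side',[.569,.0795,.172]),proj('side',[.569,.0795,.15]))
E
```

```text
30.55 [0.5691 0.0846 0.1813] [-2.000e-04  4.119e-01  9.112e-01  3.000e-04] [-0.4  0.9 -1.5] 0.5115133759100348 [-5.900e-02  2.140e-01  1.640e+00  1.000e-03  1.288e+00 -7.810e-01]
yaw 41.3 shift [-0.44 -0.27  0.33] turnz -0.001 rotvec [ 0.    -0.001 -0.001]
204 [ 44  42  43  39  34  39  42  42  38  40  42  61 118 162 162 161 156 151
 143 134 126 113 102 115 125 127  89  45  33  35  40  80 126 129  75  52
  62  66  67  65  65  68  64  63  64  67]
206 [125 111  91  69  35  37  40  41  39  45  58  82 120 150 161 159 157 152
 144 132 122 117 109 113 114 122  83  41  31  29  41  81 126 129  75  47
  62  65  67  67  66  65  67  65  64  64]
208 [154 153 144 112  47  35  35  42  52  92 128 137 116 108 125 137 153 156
 152 155 154 155 153 149 137 135 120 112  83  50  38  79 127 126  71  53
  69  71  70  70  69  67  66  70  66  70]
210 [153 155 147 113  55  36  42  43  56  95 135 142 125  86  98 119 135 144
 150 153 157 157 156 153 146 140 138 137 134 129 105  88 126 127  72  66
  95 105 106 105 105 103 101  98  99  96]
212 [154 153 145 116  55  39  39  46  51  93 136 145 130  86  94 105 128 13
[... 2451 characters left out ...]
39  81  50  39  33  28  31  34  34  63 109 143
 150 154 154 151 143 129 102  54  40  36  36  34  38  50  71  96 116 124
 140 145 152 155 155 153 155 155 154 154]
240 [155 155 153 155 153 154 137  76  67  56  38  37  30  29  34  37  60  81
  93 109 106  98  83  63  40  33  32  35  37  51  63  73  76 102 146 154
 154 153 155 154 154 152 153 155 155 155]
242 [155 155 156 153 155 153 135  72  65  71  72  68  60  60  46  41  39  32
  38  33  38  37  41  42  44  49  54  67  71  78  70  62  58  78 114 130
 139 152 155 156 155 154 154 153 153 153]
washer model [294.53212326 205.31774863] [316.27610209 222.59287633]
spindle tip/bottom-of-visible [306.24357767 227.35947881] [306.3789005  236.19125726]
```

Call:
apply_moves --moves '[[[-0.2, -0.25, 0, 0, 0, 0, 0.2], [-0.2, -0.25, 0, 0, 0, 0, 0.2], [-0.2, -0.25, 1.5, 0, 0, 0, 0.2], [-0.2, -0.25, 2, 0, 0, 0, 0.2], [-0.2, -0.25, 2.5, 0, 0, 0, 0.2], [-0.2, -0.25, 3, 0, 0, 0, 0.2], [-0.2, -0.25, 3.4, 0, 0, 0, 0.2], [-0.2, -0.25, 3.4, 0, 0, 0, 0.2]]]'

```text
time_s: 31.4
eef_pos: [0.5683, 0.0808, 0.1467]
eef_rot: [-0.0, 0.412, 0.911, -0.0]
wrist_force: [1.2, 0.5, -0.6]
opening: 0.507
```

```bash
python3 - <<'E'
from h import *
st(); print(get_obs()['torque'])
E
```

```text
31.4 [0.5683 0.0808 0.1467] [-3.000e-04  4.117e-01  9.113e-01 -1.000e-04] [ 1.2  0.5 -0.6] 0.5074810404505897 [-0.065  0.249  1.672 -0.     1.221 -0.788]
[ 0.00904594 -0.0283776  -0.00754452]
```

Call:
apply_moves --moves '[[[0, 0, 0.4, 0, 0, 0, 0.2], [0, 0, 0.8, 0, 0, 0, 0.2], [0, 0, 1.1, 0, 0, 0, 0.2], [0, 0, 1.3, 0, 0, 0, 0.2], [0, 0, 1.5, 0, 0, 0, 0.2], [0, 0, 1.6, 0, 0, 0, 0.2], [0, 0, 1.6, 0, 0, 0, 0.2]]]'

```text
time_s: 32.1
eef_pos: [0.5687, 0.0808, 0.1323]
eef_rot: [0.0, 0.412, 0.911, -0.0]
wrist_force: [-2.6, 0.2, 5.4]
opening: 0.513
```

```bash
python3 - <<'E'
from h import *
st(); print(get_obs()['torque'])
E
```

```text
32.1 [0.5687 0.0808 0.1323] [ 1.000e-04  4.116e-01  9.114e-01 -0.000e+00] [-2.6  0.2  5.4] 0.5131995311541924 [-0.065  0.267  1.682 -0.     1.193 -0.787]
[-0.06339475  0.5297187  -0.02777622]
```

Contact at TCP z = 0.1323, against 0.132 predicted, so the washer is on the drum. Releasing and retreating.

Call:
apply_moves --moves '[[[0, 0, -0.1, 0, 0, 0, 0.2], [0, 0, -0.1, 0, 0, 0, 0.8], [0, 0, -0.1, 0, 0, 0, 0.8], [0, 0, -0.1, 0, 0, 0, 0.8], [0, 0, -0.1, 0, 0, 0, 0.8], [0, 0, -4, 0, 0, 0, 0.8], [0, 0, -9, 0, 0, 0, 0.8], [0, 0, -14, 0, 0, 0, 0.8]]]'

```text
time_s: 32.9
eef_pos: [0.5679, 0.0809, 0.2724]
eef_rot: [-0.001, 0.412, 0.911, -0.0]
wrist_force: [0.9, -0.1, 0.1]
opening: 0.803
```

Call:
apply_moves --moves '[[[15, 8, 0, 0, 0, 0, 0.8], [15, 8, 0, 0, 0, 0, 0.8], [15, 8, 0, 0, 0, 0, 0.8], [15, 8, 0, 0, 0, 0, 0.8], [15, 8, 0, 0, 0, 0, 0.8], [15, 8, 0, 0, 0, 0, 0.8]]]'

```text
time_s: 33.5
eef_pos: [0.5293, 0.2463, 0.2713]
eef_rot: [0.0, 0.411, 0.912, -0.0]
wrist_force: [1.0, -0.2, 0.0]
opening: 0.805
```

```bash
python3 - <<'E'
from h import *
st()
s0=cv2.imread('pics/side0.png')[:,:,::-1].astype(int)
s=snap('side','s20.png').astype(int); t=snap('top','t20.png').astype(int); t0=cv2.imread('pics/top0.png')[:,:,::-1].astype(int)
for v in range(222,274,2): print(v,s[v,288:326].mean(1).astype(int)[::2], (s[v,306,0]-s[v,306,2]))
a=np.linspace(0,6.28,240)
for n,w in(('side',0),('top',0)):
  for h in (.007,.010):
    for nm,r,z0,z1 in(('drum',.03,0,.06),('washer',.023,.06,.078),('tip',.005,.084,.084)):
      P=np.array([proj(n,[.569+r*np.cos(k),.0795+r*np.sin(k),.08+h+z]) for k in a for z in(z0,z1)]);print(n,h,nm,P.min(0).round(1),P.max(0).round(1))
d=np.abs(s-s0).mean(2); 
for nm,(u0,u1,v0,v1) in dict(narrow=(290,320,378,420),can=(283,310,178,206),brush=(374,430,230,260),spanner=(390,412,318,375),sand=(356,428,368,428),crank=(315,375,150,185)).items(): print(nm,d[v0:v1,u0:u1].mean().round(1))
for v in range(212,252,3): print(v,t[v,284:324].mean(1).astype(int)[::2])
E
```

```text
33.5 [0.5293 0.2463 0.2713] [ 1.000e-04  4.111e-01  9.116e-01 -3.000e-04] [ 1.  -0.2  0. ] 0.8053155169042153 [ 2.330e-01  1.600e-01  1.519e+00 -1.000e-03  1.463e+00 -4.910e-01]
222 [153 153 153 153 154 153 153 155 152 154 153 153 154 154 154 146 108 106
 106] -5
224 [154 153 154 153 154 155 153 153 155 155 154 151 152 141 132 111 100 101
 100] -4
226 [152 153 155 154 154 153 151 140 140 137 126 117 138 104 112  96  83  78
  81] -6
228 [154 153 153 153 154 141 122 111 110 113 113 112 119 139  94  50  50  57
  63] -2
230 [153 153 155 153 154 153 119 105 108 115 115 105 137 156 142  60  64 107
 114] -6
232 [153 154 154 153 151 161 155 113 108 113 111  99 137 157 149 111 109 128
 112] -6
234 [155 153 154 132 103 145 156 118 116 114 112 126 160 156 122 101 113 113
 115] -3
236 [154 154 147  74  79 132 136 106 109 111 109 130 151 135 107  77 110 116
 143] -5
238 [153 155 139  55  61 134 146 130 105 107 106 124 143 131 105  73 121 151
 153] -4
240 [152 154 136  69  48 103 143 153 133 106 105 121 142 122  84  70 108 128
 154] -7
242 [155 153 134  66  72  63  72 114 120  94  92 101 104  88  
[... 1123 characters left out ...]
9 167 172
 171] -2
270 [134 151 152 151 139  97  75  83  98 100 100  83  69  92 147 168 172 171
 157] -3
272 [132 135 152 155 154 150 140  83 100 133 140 153 162 171 171 171 166 156
 154] -4
side 0.007 drum [292.7 230.9] [320.  267.7]
side 0.007 washer [295.7 225.2] [316.9 242.6]
side 0.007 tip [304.  226.7] [308.5 228.9]
side 0.01 drum [292.7 229.7] [320.  266.6]
side 0.01 washer [295.7 224.1] [316.8 241.4]
side 0.01 tip [303.9 225.5] [308.5 227.6]Traceback (most recent call last):
  File "<stdin>", line 10, in <module>
  File "h.py", line 11, in proj
    c=get_calibration(name); p=np.array(c['R'])@np.array(X)+np.array(c['t']); f=fpx(c)
ValueError: time passes only in moves, steps and waits
```

```bash
python3 - <<'E'
from bench import *
import cv2,numpy as np
s0=cv2.imread('pics/side0.png').astype(int); s=cv2.imread('pics/s20.png').astype(int); d=np.abs(s-s0).mean(2)
for nm,(u0,u1,v0,v1) in dict(narrow=(290,320,378,420),can=(283,310,178,206),brush=(374,430,230,260),spanner=(390,412,318,375),sand=(356,428,368,428),crank=(315,375,150,185)).items(): print(nm,d[v0:v1,u0:u1].mean().round(1))
print(get_obs()['time_s'],hand_in())
E
```

```text
narrow 6.5
can 63.2
brush 14.2
spanner 4.2
sand 12.2
crank 45.4
the job is handed in; nothing more can be done
33.6 None
```

I carried out the whole sequence and handed it in at 33.6 s of simulated time. No verdict came back, and two items in my last check could not be confirmed.

**What I did**
- **Winding:** I seated the crank on the hex, where it slid down without turning, and wound the spindle up about 340° clockwise.
- **Parking:** I put the crank back in the block's hole.
- **Threading:** I put the wide drum on the spindle, then the clamp washer that was farthest right at the start.

**What the checks showed**
- **Seating:** The crank went 44 mm below the table top, judged by contact height.
- **Collar:** Contact heights for the drum and washer both put it about 10 mm above the table. The pictures disagreed, giving anything from 5 to 13 mm, but all within the allowed 1 to 15 mm.
- **Drum and washer:** The contact heights were 60 mm apart, and the last side picture shows both on the spindle.
- **Crank:** Right after release it was within 1 pixel of its original place.

**What went wrong or stayed unsure**
- **Fingertips:** They sit about 34 mm farther back than the description says. My first grasp at the drum closed just above it; the drum did not move, and I regrasped lower.
- **Final before/after comparison:** The narrow drum (6.5 grey levels) and spanner (4.2) changed little. The brush (14.2) and sanding block (12.2) changed somewhat more, which may be shadow.
- **Glue can and crank:** These changed a lot (63 and 45). I think the arm was in front of them and I never went near the can, but I did not clear the view to confirm it before handing in.

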